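# Unstack LED display units onto their test cradles

## Task

Take the two stacks of LED display units apart and set each of the five units onto the test cradle of its own colour: upright, lying flat and square between the cradle's two end stops, centred across it. Set the units down without dropping or tipping any of them, let go of them all, and leave the tape roll, the tool pot and the cardboard box where they are.

Things in the scene. Friction and masses are not known exactly. Their poses are not given: they have to be found in the camera images.
- red_centre (a point): Centre (half-way up) of the red display unit: a box-shaped red plastic housing 116 mm long (its x axis), 42 mm wide (its y axis) and 36 mm high (z up), with dark lamp fields on its upper face, 216 g give or take a third. At the start the bottom unit of one of the two stacks, standing on the desk. Pick it across its width, from above, with the fingertips staying above its underside.
- blue_centre (a point): Centre (half-way up) of the blue display unit: a box-shaped blue plastic housing 116 mm long (its x axis), 42 mm wide (its y axis) and 36 mm high (z up), with dark lamp fields on its upper face, 216 g give or take a third. At the start the bottom unit of one of the two stacks, standing on the desk. Pick it across its width, from above, with the fingertips staying above its underside.
- green_centre (a point): Centre (half-way up) of the green display unit: a box-shaped green plastic housing 84 mm long (its x axis), 48 mm wide (its y axis) and 36 mm high (z up), with dark lamp fields on its upper face, 184 g give or take a third. At the start lies on top of a long (red or blue) unit. Pick it across its width, from above, with the fingertips staying above its underside, since the unit below is a little narrower and longer.
- yellow_centre (a point): Centre (half-way up) of the yellow display unit: a box-shaped yellow plastic housing 84 mm long (its x axis), 48 mm wide (its y axis) and 36 mm high (z up), with dark lamp fields on its upper face, 184 g give or take a third. At the start lies on top of a long (red or blue) unit. Pick it across its width, from above, with the fingertips staying above its underside, since the unit below is a little narrower and longer.
- white_centre (a point): Centre (half-way up) of the white display unit: a box-shaped white plastic housing 54 mm long (its x axis), 54 mm wide (its y axis) and 36 mm high (z up), with dark lamp fields on its upper face, 154 g give or take a third. At the start lies on top of the green unit, third from the desk. Pick it across its width, from above, with the fingertips staying above its underside, since the unit below is a little narrower and longer.
- cradle_red: Test cradle for the red unit, fixed to the desk: grey plate 150 mm long (its x axis), 62 mm wide (y) and 8 mm thick, with red stripes on its floor and a red end stop at each end (10 mm thick, 130 mm apart, tops 20 mm above the desk); the long sides are open. Origin: centre of the underside, on the desk. The red unit lies between the stops, its length along the cradle's x axis, either way round; its centre is then 26 mm above this origin.
- cradle_blue: Test cradle for the blue unit, fixed to the desk: grey plate 150 mm long (its x axis), 62 mm wide (y) and 8 mm thick, with blue stripes on its floor and a blue end stop at each end (10 mm thick, 130 mm apart, tops 20 mm above the desk); the long sides are open. Origin: centre of the underside, on the desk. The blue unit lies between the stops, its length along the cradle's x axis, either way round; its centre is then 26 mm above this origin.
- cradle_green: Test cradle for the green unit, fixed to the desk: grey plate 118 mm long (its x axis), 62 mm wide (y) and 8 mm thick, with green stripes on its floor and a green end stop at each end (10 mm thick, 98 mm apart, tops 20 mm above the desk); the long sides are open. Origin: centre of the underside, on the desk. The green unit lies between the stops, its length along the cradle's x axis, either way round; its centre is then 26 mm above this origin.
- cradle_yellow: Test cradle for the yellow unit, fixed to the desk: grey plate 118 mm long (its x axis), 62 mm wide (y) and 8 mm thick, with yellow stripes on its floor and a yellow end stop at each end (10 mm thick, 98 mm apart, tops 20 mm above the desk); the long sides are open. Origin: centre of the underside, on the desk. The yellow unit lies between the stops, its length along the cradle's x axis, either way round; its centre is then 26 mm above this origin.
- cradle_white: Test cradle for the white unit, fixed to the desk: grey plate 88 mm long (its x axis), 62 mm wide (y) and 8 mm thick, with white stripes on its floor and a white end stop at each end (10 mm thick, 68 mm apart, tops 20 mm above the desk); the long sides are open. Origin: centre of the underside, on the desk. The white unit lies between the stops, square to it, at any quarter turn; its centre is then 26 mm above this origin.
There are look-alikes about, which are no part of the job. What is shaped like the part that bears blue_centre but purple is not meant. What is shaped like the cradle_white but orange is not meant.

How it is judged:
At the end, for the whole second after the job is handed in: Every unit rests flat on the cradle of its own colour: centre within 12 mm along and across, height within 4 mm, tilt under 0.08 rad, its length (white: a side) within 0.2 rad of the cradle's, released and at rest (under 0.02 m/s) (x of red_centre in the frame of cradle_red between -0.012 and 0.012 m and y of red_centre in the frame of cradle_red between -0.012 and 0.012 m and z of red_centre in the frame of cradle_red between 0.022 and 0.03 m and angle between the x axis of red_centre and the x axis of cradle_red, either way round below 0.2 rad and angle between each of red_centre, blue_centre, green_centre, yellow_centre, white_centre's own z axis and vertical below 0.08 rad and linear speed of each of unit_red, unit_blue, unit_green, unit_yellow, unit_white below 0.02 m/s and contact force between the fingers and unit_red below 0.1 N and x of blue_centre in the frame of cradle_blue between -0.012 and 0.012 m and y of blue_centre in the frame of cradle_blue between -0.012 and 0.012 m and z of blue_centre in the frame of cradle_blue between 0.022 and 0.03 m and angle between the x axis of blue_centre and the x axis of cradle_blue, either way round below 0.2 rad and contact force between the fingers and unit_blue below 0.1 N and x of green_centre in the frame of cradle_green between -0.012 and 0.012 m and y of green_centre in the frame of cradle_green between -0.012 and 0.012 m and z of green_centre in the frame of cradle_green between 0.022 and 0.03 m and angle between the x axis of green_centre and the x axis of cradle_green, either way round below 0.2 rad and contact force between the fingers and unit_green below 0.1 N and x of yellow_centre in the frame of cradle_yellow between -0.012 and 0.012 m and y of yellow_centre in the frame of cradle_yellow between -0.012 and 0.012 m and z of yellow_centre in the frame of cradle_yellow between 0.022 and 0.03 m and angle between the x axis of yellow_centre and the x axis of cradle_yellow, either way round below 0.2 rad and contact force between the fingers and unit_yellow below 0.1 N and x of white_centre in the frame of cradle_white between -0.012 and 0.012 m and y of white_centre in the frame of cradle_white between -0.012 and 0.012 m and z of white_centre in the frame of cradle_white between 0.022 and 0.03 m and contact force between the fingers and unit_white below 0.1 N and (angle between the x axis of white_centre and the x axis of cradle_white, either way round below 0.2 rad or angle between the y axis of white_centre and the x axis of cradle_white, either way round below 0.2 rad)); the robot touches nothing.
It fails at once if a display unit is tipped over (more than 40 degrees) (angle between any of red_centre, blue_centre, green_centre, yellow_centre, white_centre's own z axis and vertical above 0.7 rad).
It fails at once if a display unit is dropped or thrown (faster than 0.7 m/s while not held) ((linear speed of unit_red above 0.7 m/s and contact force between the fingers and unit_red below 0.1 N) or (linear speed of unit_blue above 0.7 m/s and contact force between the fingers and unit_blue below 0.1 N) or (linear speed of unit_green above 0.7 m/s and contact force between the fingers and unit_green below 0.1 N) or (linear speed of unit_yellow above 0.7 m/s and contact force between the fingers and unit_yellow below 0.1 N) or (linear speed of unit_white above 0.7 m/s and contact force between the fingers and unit_white below 0.1 N)).
It fails at once if the tape roll, the tool pot or the cardboard box is pushed more than 30 mm (distance of any of tape_roll, tool_pot, parts_box from where it was at the start of the episode above 0.03 m).
It also fails if it takes over 131 s, if anything falls off the work surface, if the arm or the gripper's body presses on something with over 40 N, if the wrist force passes 120 N, or if a joint passes its speed limit or range.

## Robot

A 7-joint arm with a two-finger parallel gripper is mounted at the origin on the work surface. World frame = base frame: x ahead of the robot, y to its left, z up, the work surface at z = 0. Lengths are in m, angles in rad, forces in N, time in s.
With the tool pointing down it reaches from about 0.4 to 0.875 m from the base axis. Payload 19.3 kg.
Tool frame: the origin (TCP) lies midway between the tips of the shut fingers; the grasp point (between the pads) lies 19 mm behind it; y points along the fingers, x is the direction in which the jaws open and shut, and the axes are right-handed (so a half turn about y gives the same grasp; the last joint's range is limited). The gripper opens to 85 mm and grips with 20 to 120 N. Pads are 22 mm wide; open, the fingers measure 114 mm over their backs; the gripper's body (76 mm by 85 mm) begins 54 mm behind the grasp point. The pads swing forward as they close: fully open they stand 13 mm farther back than shut.
Start: joints at [-1.389, 0.521, -0.036, 1.599, 0.021, 1.021, -0.113], TCP at [0.156, 0.605, 0.231] pointing down, gripper open.
Joint ranges: [-2.91, 2.91], [-0.3, 2.13], [-1.5, 1.42], [0.17, 2.43], [-1.26, 4.41], [0.16, 1.93], [-2.52, 2.52]. Speed limits (rad/s): [1.89, 1.89, 2.39, 2.39, 3.01, 3.01, 3.01].

## Interface

Orientations are given as a rotation vector (axis times angle).
In Python, from station import bot gives the robot as it stands.
- The arm moves only by the tool servo_tool, never from a script. Its argument "series" is a list that holds one entry, the list of rows, each a list of 6 numbers: the shift along the tool's x, y, z in m, then the turn, a rotation vector about the tool's x, y, z in degrees. In form: [[[dx, dy, dz, rx, ry, rz], ...]]. A call has 1 to 12 rows; each row is the pose to reach, as a shift and turn from the pose measured when the call began, along the tool's axes at that moment; what a row does not reach only later rows make up. A row lasts 1/12 s, in which the tool goes at most 41.7 mm and 7.16 degrees, less where a joint would pass 70% of its speed; a pose out of reach is approached as far as the arm can. A call with a gripper value outside its range is refused whole. "hand" is the finger opening in m, from 0 to 0.0854, set as the call begins (left out, the last holds). The fingers move at their own pace and stop on an object; "grip_force" is the grip in N (left out, the last holds). Time passes only in rows, so rows that repeat a pose let the fingers close. It gives the time, the measured TCP pose, the force and the opening at its end, in the units of the state.
- bot.get_obs(): the state, without advancing time (a new reading comes with each control period).
- bot.get_image(name): name is "scene" or "top" or "wrist"; returns the picture (480x640x3 uint8, red, green, blue); there is no depth.
- bot.camera_params(name): a dict with "fx", "fy", "cx", "cy" (pixels), "eye" and "attitude" of the camera in the world. Camera axes: x right, y down, z forward; pixel columns grow to the right and rows downward; lengths in m; the calibration is good to about 2 mm. A picture is of the moment at which its call begins: read the wrist's pose just before it. camera_params takes no time and is no camera call; for the wrist camera it gives the pose at the moment of the call.
- bot.hand_in(): hands the job in, once; it reports no verdict.
The state is a dict: "time": time; "qpos": joint angles; "joint_velocities": joint speeds; "effort": joint torques, N m; "position": TCP position; "eef_rot": TCP orientation; "force": force on the tool from outside, world axes, zero at the start; "ft_torque": the same for the moment, N m; "grip_width": finger opening in m.
Only numpy, scipy, OpenCV 4.12 (cv2) and the standard library are available. Lean on these libraries where they do the work, as an engineer would, in place of code of your own. Each camera call takes 0.05 s, during which the arm holds its last target.

## Working session

There is one attempt and no reset: what is moved stays moved. The work goes in short steps, Python scripts to look and compute and a tool call to move; the robot and the scene stay as the last step left them, time stands still between calls to the robot, and variables do not carry over. Pictures are saved under pics/ and viewed, and the job is handed in when it is done.

Besides the shell and the picture viewer there is one more tool, called after "Call:" by a JSON object that holds its "op" and its "data", one argument or row to a line. servo_tool: Moves the arm, as the interface text tells. Its arguments: {"type":"object","properties":{"series":{"type":"array","items":{"type":"array","items":{"type":"array","items":{"type":"number"}}}},"hand":{"type":"number"},"grip_force":{"type":"number"}},"required":["series"]}

```bash
ls; mkdir -p pics
python3 - <<'E'
from station import bot
import cv2
o=bot.get_obs()
for k in o: print(k,o[k])
for n in ("scene","top","wrist"):
    print(n,bot.camera_params(n))
    cv2.imwrite(f"pics/{n}0.png",bot.get_image(n)[:,:,::-1])
E
```

```text
pics
time 0.0
qpos [-1.38919083  0.52201357 -0.03631122  1.60002493  0.02117139  1.02109265
 -0.11284079]
joint_velocities [ 0.00049346  0.00157697 -0.00145536  0.00056923  0.00082276 -0.00035381
 -0.00125725]
effort [ 1.10249421e-04 -9.27113986e+01  1.97979659e+00 -3.69957519e+01
  1.77861104e-02  7.99592526e-03  3.27701173e-05]
position [0.15567203 0.60494311 0.23072012]
eef_rot [-1.31866172 -1.02105406  1.02250514]
force [ 0.27287257 -0.21198859 -1.26067749]
ft_torque [-0.03031704 -0.06310534 -0.00104386]
grip_width 0.08503005808878242
scene {'fx': 548.9734266842122, 'fy': 548.9734266842122, 'cx': 310.23559354527407, 'cy': 245.43182643362894, 'eye': array([ 1.15023479, -0.51241857,  0.80116677]), 'attitude': array([-2.15479253, -0.96706006,  0.4481159 ])}
top {'fx': 443.8070412744053, 'fy': 443.8070412744053, 'cx': 323.1853134042343, 'cy': 239.02700740581113, 'eye': array([0.41720792, 0.01565042, 0.89677299]), 'attitude': array([-2.1169791 ,  2.13676559, -0.1926941 ])}
wrist {'fx': 411.3816197219799, 'fy': 411.3816197219799, 'cx': 318.3969735173729, 'cy': 243.88809326133506, 'eye': array([0.08544945, 0.62275912, 0.37266951]), 'attitude': array([2.29202048, 1.77776318, 0.2605455 ])}
```

View pics/scene0.png

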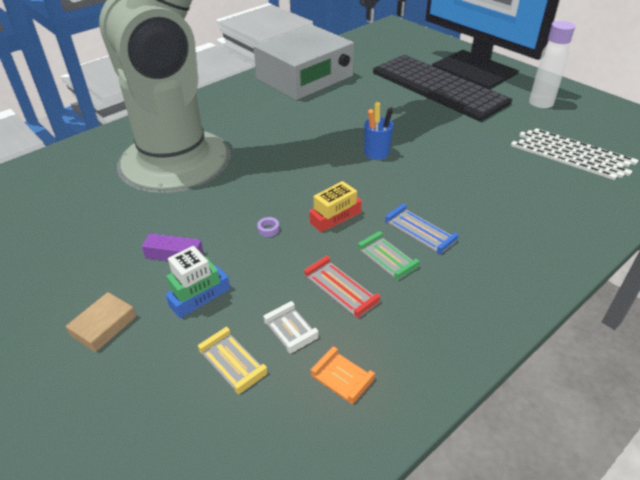

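View pics/top0.png

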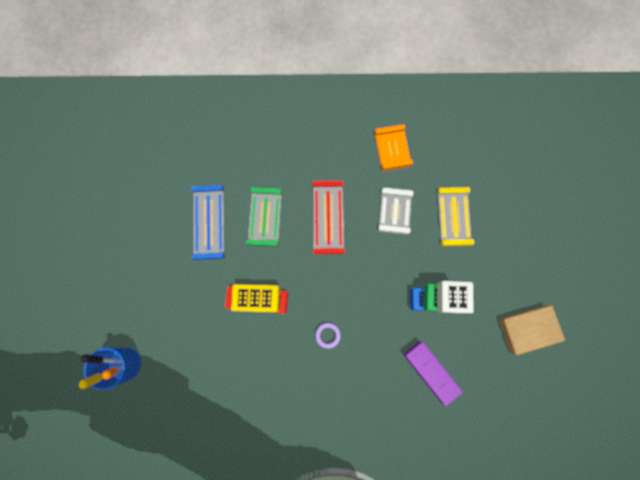

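View pics/wrist0.png

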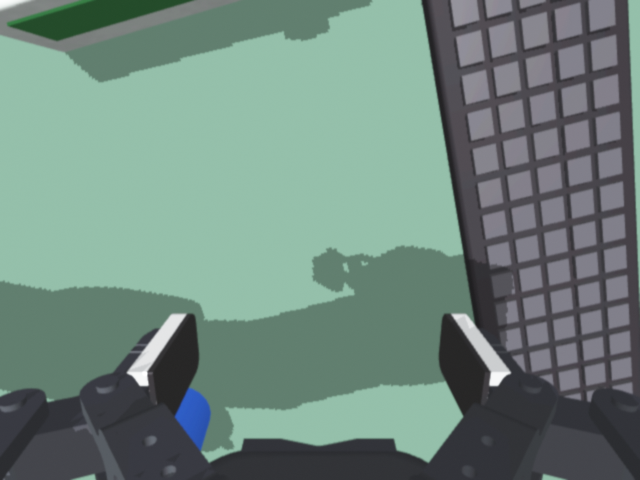

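Top view: the stacks are yellow/red at (257,298) and white/green/blue at (445,297). The cradles are blue (208,222), green (264,216), red (328,217), white (396,210) and yellow (455,216). The look-alikes are the orange cradle (394,147) and the purple unit (434,373). Next I'll enlarge the crops and measure.

```bash
cat > h.py <<'E'
import numpy as np, cv2
from scipy.spatial.transform import Rotation as R
from station import bot
def cast(cam,px,z):
    px=np.atleast_2d(px).astype(float)
    d=np.c_[(px[:,0]-cam['cx'])/cam['fx'],(px[:,1]-cam['cy'])/cam['fy'],np.ones(len(px))]
    d=R.from_rotvec(cam['attitude']).apply(d); e=np.array(cam['eye'])
    return e+d*((z-e[2])/d[:,2])[:,None]
def proj(cam,p):
    q=R.from_rotvec(cam['attitude']).inv().apply(np.atleast_2d(p)-cam['eye'])
    return np.c_[q[:,0]/q[:,2]*cam['fx']+cam['cx'],q[:,1]/q[:,2]*cam['fy']+cam['cy']]
E
python3 - <<'E'
from h import *
im=cv2.imread('pics/top0.png'); cam=bot.camera_params('top')
a=cv2.resize(im[170:270,180:490],None,fx=2.58,fy=2.58,interpolation=cv2.INTER_NEAREST)
b=cv2.resize(im[270:330,210:310],None,fx=4,fy=4,interpolation=cv2.INTER_NEAREST)
c=cv2.resize(im[270:330,390:490],None,fx=4,fy=4,interpolation=cv2.INTER_NEAREST)
bc=np.hstack([b,c]); a=cv2.resize(a,(800,258)); cv2.imwrite('pics/crop0.png',np.vstack([a,bc]))
hsv=cv2.cvtColor(im,cv2.COLOR_BGR2HSV)
rng={'red':[(0,8),(172,180)],'yellow':[(20,32)],'green':[(50,75)],'blue':[(102,120)]}
def mask(c):
    if c=='white': return ((hsv[...,1]<60)&(hsv[...,2]>170)).astype(np.uint8)
    m=np.zeros(hsv.shape[:2],bool)
    for lo,hi in rng[c]: m|=(hsv[...,0]>=lo)&(hsv[...,0]<=hi)
    return (m&(hsv[...,1]>140)&(hsv[...,2]>90)).astype(np.uint8)
for c in ['red','blue','green','yellow','white']:
    m=mask(c)
    n,l,s,ce=cv2.connectedComponentsWithStats(m)
    for i in range(1,n):
        x,y,w,h,A=s[i]
        if A>25 and 170<y<330 and 180<x<490:
            pts=np.argwhere(l==i)[:,::-1].astype(np.float32)
            print(c,'px',ce[i].round(1),(x,y,w,h),A,'z20',cast(cam,ce[i],.02)[0,:2].round(4))
E
```

```text
red px [327.6 183. ] (np.int32(313), np.int32(181), np.int32(30), np.int32(5)) 149 z20 [0.6942 0.0047]
red px [316.4 219.9] (np.int32(316), np.int32(191), np.int32(2), np.int32(54)) 94 z20 [0.6167 0.0281]
red px [328.  217.1] (np.int32(326), np.int32(191), np.int32(4), np.int32(54)) 157 z20 [0.6223 0.0047]
red px [339.7 214.6] (np.int32(339), np.int32(191), np.int32(3), np.int32(53)) 88 z20 [ 0.6274 -0.0191]
red px [328.5 251. ] (np.int32(313), np.int32(249), np.int32(32), np.int32(5)) 156 z20 [0.5529 0.0044]
red px [228.2 297.2] (np.int32(225), np.int32(286), np.int32(7), np.int32(23)) 105 z20 [0.463  0.2023]
red px [283.  301.6] (np.int32(278), np.int32(291), np.int32(10), np.int32(23)) 169 z20 [0.4535 0.0946]
blue px [206.9 187.8] (np.int32(192), np.int32(185), np.int32(31), np.int32(7)) 163 z20 [0.6864 0.2525]
blue px [196.4 226.7] (np.int32(196), np.int32(197), np.int32(2), np.int32(53)) 82 z20 [0.6049 0.2706]
blue px [207.9 222.1] (np.int32(207), np.int32(196), np.int32(3), np.int32(54)) 98 z20 [0.6142 0.2478]
blue px [219.7 217.9] (np.int32(219), np.int32(196), np.int32(2), np
[... 1358 characters left out ...]
t32(188), np.int32(30), np.int32(60)) 748 z20 [0.6181 0.0055]
white px [395.4 210.6] (np.int32(379), np.int32(188), np.int32(35), np.int32(46)) 1217 z20 [ 0.6347 -0.1324]
white px [207.8 223.6] (np.int32(194), np.int32(193), np.int32(29), np.int32(60)) 842 z20 [0.6113 0.2478]
white px [264.5 217.1] (np.int32(249), np.int32(195), np.int32(31), np.int32(45)) 612 z20 [0.6235 0.1333]
white px [454.  215.9] (np.int32(439), np.int32(194), np.int32(29), np.int32(45)) 538 z20 [ 0.6225 -0.2508]
white px [222. 214.] (np.int32(222), np.int32(198), np.int32(1), np.int32(33)) 33 z20 [0.6308 0.2197]
white px [457.3 296.8] (np.int32(442), np.int32(281), np.int32(32), np.int32(33)) 763 z20 [ 0.4597 -0.2471]
```

View pics/crop0.png

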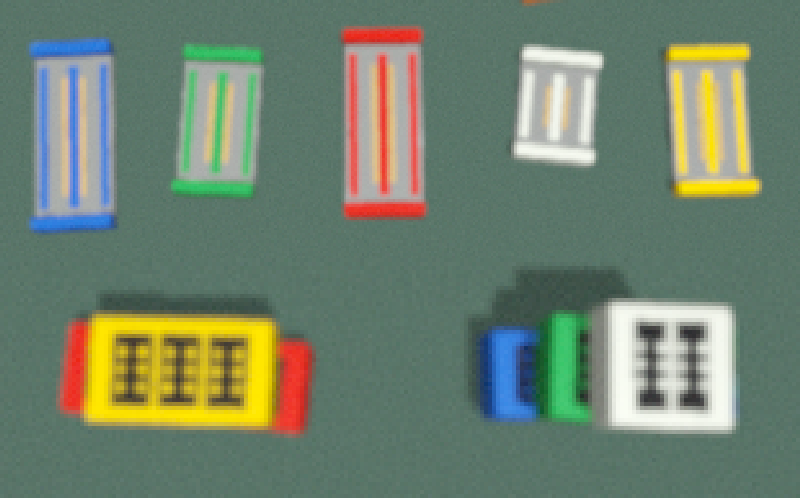

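The crop confirms the five cradles and both stacks by colour. The white unit is on green on blue, the yellow unit is on red, and the orange and purple parts are separate. Next come accurate poses for the white cradle and the top units.

Run:
```python
from h import *
im=cv2.imread('pics/top0.png'); cam=bot.camera_params('top')
hsv=cv2.cvtColor(im,cv2.COLOR_BGR2HSV)
def rect(m,z,name):
    c=max(cv2.findContours(m.astype(np.uint8),cv2.RETR_EXTERNAL,cv2.CHAIN_APPROX_NONE)[0],key=cv2.contourArea)
    # world-plane rect; pixel outlines grow by half a pixel
    p=cast(cam,c[:,0],z)[:,:2].astype(np.float32)
    r=cv2.minAreaRect(p*1000); print(name,np.round(r[0],1),np.round(np.array(r[1])+1.8,1),round(r[2],1),'n',len(c))
def win(x0,x1,y0,y1):
    w=np.zeros(im.shape[:2],bool); w[y0:y1,x0:x1]=1; return w
V=hsv[...,2];S=hsv[...,1];H=hsv[...,0]
W=win(430,490,270,330)
for t in (190,210,230): rect(W&(V>t)&(S<50),.108,f'white top {t}')
rect(win(375,418,183,240)&(V>215)&(S<40),.02,'whitecr all')
for y0,y1 in((184,195),(226,238)):
    m=win(375,418,y0,y1)&(V>205)&(S<40)
    p=np.argwhere(m)[:,::-1]; print(cast(cam,p.mean(0),.02)[0,:2].round(4),len(p))
    rect(m,.02,'stop')
Y=win(215,300,275,325)&(H>18)&(H<34)&(S>140)&(V>90)
rect(Y,.072,'yellow')
D=win(235,278,288,309)&(V<120); rect(cv2.morphologyEx(D.astype(np.uint8),cv2.MORPH_CLOSE,np.ones((9,9))),.072,'yellow lamps')
D=win(445,471,287,309)&(V<150); rect(cv2.morphologyEx(D.astype(np.uint8),cv2.MORPH_CLOSE,np.ones((9,9))),.108,'white lamps')
rect(win(400,470,330,420)&(H>125)&(H<150)&(S>100),.036,'purple')
rect(win(305,350,315,355)&(H>120)&(H<140)&(S>60),.012,'tape')
print(im[293,[436,440,444,448]])
```

```text
white top 190 [ 455.9 -220.4] [56.3 56.3] 88.3 n 117
white top 210 [ 455.6 -221.3] [53.2 55.5] 86.7 n 113
white top 230 [ 455.5 -220.4] [51.4 52.9] 86.7 n 109
whitecr all [ 597.7 -129.2] [60.8 12. ] 83.3 n 62
[ 0.6752 -0.1376] 144
stop [ 675.  -138.3] [61.7 12.2] 83.5 n 63
[ 0.5974 -0.1303] 150
stop [ 597.6 -129.2] [60.7 12.5] 83.6 n 64
yellow [459.1 141.5] [90.2 52.4] 87.8 n 141
yellow lamps [459.4 142.5] [58.3 29.3] 89.5 n 92
white lamps [ 455.1 -221.1] [30.3 36.8] 89.5 n 70
purple [ 318.8 -186.8] [121.9  45.7] 37.4 n 137
tape [388.6   9.1] [48.6 47.6] 89.5 n 72
[[ 69 105  56]
 [120 131 124]
 [239 248 245]
 [203 211 208]]
```

```bash
cat >> h.py <<'E'
def jawR(yaw):  # jaw axis (tool x) at world yaw deg, tool y down
    a=np.radians(yaw); x=np.array([np.cos(a),np.sin(a),0]); y=np.array([0,0,-1.]); return R.from_matrix(np.c_[x,y,np.cross(x,y)])
def goto(*steps):
    "steps: (x,y,z,yaw) yaw modulo 180 picked nearest to present unless 5th given; prints rows"
    o=bot.get_obs(); p=np.array(o['position']); r=R.from_rotvec(o['eef_rot']); m=r.as_matrix()
    print('t',round(o['time'],2),'pos',p.round(4),'jaw yaw',round(np.degrees(np.arctan2(m[1,0],m[0,0])),1),'ydown',m[:,1].round(3),'grip',round(o['grip_width'],4),'F',np.round(o['force'],1),'q',np.round(o['qpos'],2))
    for s in steps:
        d=r.inv().apply(np.array(s[:3])-p); t=(r.inv()*jawR(s[3])).as_rotvec(degrees=True)
        print(s,'->',d.round(3),t.round(1))
E
python3 - <<'E'
from h import *
goto((.45,.35,.3,0),(.4594,.143,.25,0),(.4594,.143,.25,180))
E
```

```text
t 0.15 pos [0.1557 0.6051 0.2309] jaw yaw 75.6 ydown [-0.    -0.001 -1.   ] grip 0.0856 F [ 0.3 -0.4 -0.2] q [-1.39  0.52 -0.04  1.6   0.02  1.02 -0.11]
(0.45, 0.35, 0.3, 0) -> [-0.174 -0.069 -0.349] [ 0.  75.6 -0. ]
(0.4594, 0.143, 0.25, 0) -> [-0.372 -0.019 -0.409] [ 0.  75.6 -0. ]
(0.4594, 0.143, 0.25, 180) -> [-0.372 -0.019 -0.409] [  -0.  -104.4   -0. ]
```

Call:
{"op": "servo_tool", "data": {
  "series": [
    [[0,-0.08,0,0,0,0],[0,-0.1,0,0,0,0],[0,-0.12,0,0,0,0],[-0.17,-0.1,-0.35,0,75.6,0],[-0.17,-0.1,-0.35,0,75.6,0],[-0.17,-0.1,-0.35,0,75.6,0],[-0.17,-0.1,-0.35,0,75.6,0],[-0.17,-0.1,-0.35,0,75.6,0],[-0.17,-0.1,-0.35,0,75.6,0],[-0.17,-0.1,-0.35,0,75.6,0],[-0.37,-0.02,-0.41,0,75.6,0],[-0.37,-0.02,-0.41,0,75.6,0]]
  ],
  "hand": 0.085,
  "grip_force": 40
}}

```text
time: 1.15
position: [0.4021, 0.3384, 0.3117]
eef_rot: [-1.567, -0.147, 0.147]
force: [1.4, 0.7, -0.1]
grip_width: 0.0848
```

Run:
```python
from h import *
goto((.459,.143,.2,0),(.459,.143,.06,0))
```

```text
t 1.15 pos [0.4021 0.3384 0.3117] jaw yaw 10.7 ydown [ 0.    -0.001 -1.   ] grip 0.0848 F [ 1.4  0.7 -0.1] q [-1.05  0.29  0.31  1.77 -0.1   1.1  -0.53]
(0.459, 0.143, 0.2, 0) -> [ 0.02   0.112 -0.202] [ 0.  10.7  0. ]
(0.459, 0.143, 0.06, 0) -> [ 0.02   0.252 -0.202] [ 0.  10.7  0. ]
```

Go to a point above yellow and check with the wrist camera.

Call:
{"op": "servo_tool", "data": {
  "series": [
    [[0.02,0.11,-0.202,0,10.7,0],[0.02,0.11,-0.202,0,10.7,0],[0.02,0.11,-0.202,0,10.7,0],[0.02,0.11,-0.202,0,10.7,0],[0.02,0.11,-0.202,0,10.7,0],[0.02,0.11,-0.202,0,10.7,0],[0.02,0.11,-0.202,0,10.7,0],[0.02,0.11,-0.202,0,10.7,0],[0.02,0.11,-0.202,0,10.7,0]]
  ]
}}

```text
time: 1.9
position: [0.4593, 0.1442, 0.202]
eef_rot: [-1.571, -0.001, 0.0]
force: [-0.2, -0.3, -0.5]
grip_width: 0.085
```

Run:
```python
from h import *
cam=bot.camera_params('wrist'); im=bot.get_image('wrist')[:,:,::-1].copy()
np.save('wcam1.npy',cam,allow_pickle=True)
# predicted corners of yellow top
c=np.array([[.459+sx*.024,.143+sy*.042,.072] for sx,sy in((1,1),(1,-1),(-1,-1),(-1,1))])
q=proj(cam,c); print(q.round(1), cam['eye'].round(3))
cv2.imwrite('pics/w1raw.png',im)
cv2.polylines(im,[q.round().astype(int)],True,(255,0,255),1)
cv2.imwrite('pics/w1.png',im)
goto((.459,.143,.042,0),(.459,.143,.15,0))
```

```text
[[353.6 171.6]
 [350.7 290.3]
 [283.4 290.3]
 [280.4 171.5]] [0.459 0.216 0.344]
t 1.95 pos [0.4593 0.1446 0.2022] jaw yaw 0.1 ydown [ 0.001 -0.    -1.   ] grip 0.0853 F [ 0.5  0.9 -0.1] q [-0.73  0.36  0.39  2.01 -0.18  0.8  -0.24]
(0.459, 0.143, 0.042, 0) -> [-0.     0.16  -0.002] [0.  0.1 0. ]
(0.459, 0.143, 0.15, 0) -> [-0.     0.052 -0.002] [0.  0.1 0. ]
```

View pics/w1.png

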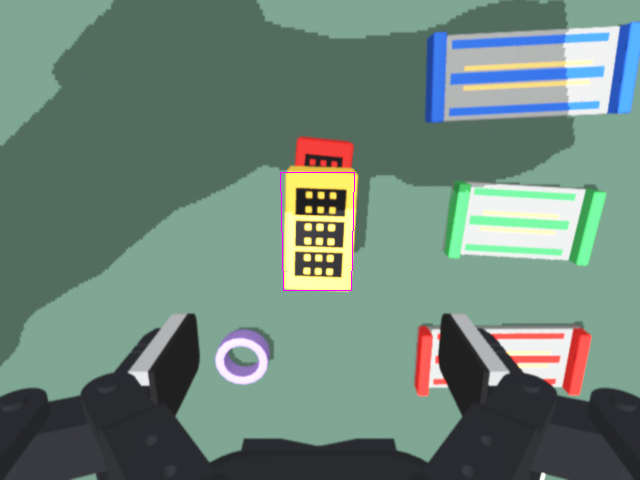

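The wrist view agrees to about 3 px: yellow top face spans (285–356, 168–290) against the predicted (282–354, 172–290). The red unit is below it at (325,150). Descend with x shifted by +1.5 mm.

Call:
{"op": "servo_tool", "data": {
  "series": [
    [[0.001,0.03,-0.001,0,0,0],[0.001,0.06,-0.001,0,0,0],[0.001,0.09,-0.001,0,0,0],[0.001,0.115,-0.001,0,0,0],[0.001,0.135,-0.001,0,0,0],[0.001,0.15,-0.001,0,0,0],[0.001,0.16,-0.001,0,0,0],[0.001,0.16,-0.001,0,0,0]]
  ]
}}

```text
time: 2.62
position: [0.4598, 0.1443, 0.041]
eef_rot: [-1.571, -0.001, 0.003]
force: [-0.2, -0.5, 0.6]
grip_width: 0.0847
```

Call:
{"op": "servo_tool", "data": {
  "series": [
    [[0,0,0,0,0,0],[0,0,0,0,0,0],[0,0,0,0,0,0],[0,0,0,0,0,0],[0,0,0,0,0,0],[0,0,0,0,0,0],[0,0,0,0,0,0],[0,0,0,0,0,0]]
  ],
  "hand": 0.035,
  "grip_force": 35
}}

```text
time: 3.28
position: [0.4602, 0.1448, 0.0421]
eef_rot: [-1.57, -0.002, 0.002]
force: [-1.8, 1.8, 9.5]
grip_width: 0.0481
```

Run:
```python
from h import *
goto((.459,.143,.042,0))
for n in ('wrist','top'): cv2.imwrite(f'pics/{n}2.png',bot.get_image(n)[:,:,::-1])
```

```text
t 3.28 pos [0.4602 0.1448 0.0421] jaw yaw 0.2 ydown [ 0.  0. -1.] grip 0.0481 F [-1.8  1.8  9.5] q [-0.6   0.63  0.23  2.11 -0.34  0.43 -0.1 ]
(0.459, 0.143, 0.042, 0) -> [-0.001  0.    -0.002] [-0.   0.2  0. ]
```

View pics/wrist2.png

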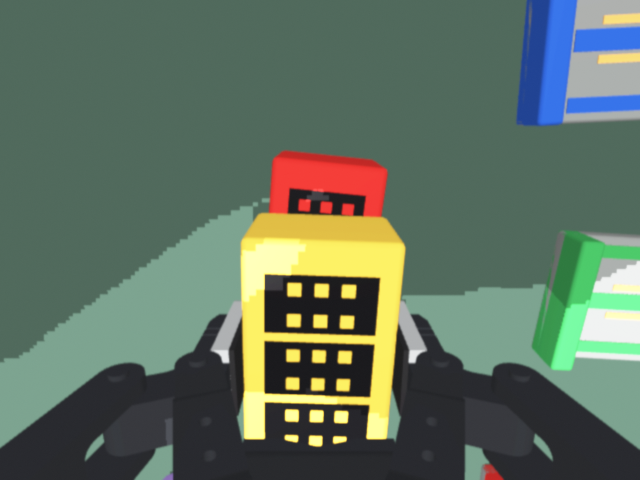

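Held at 48.1 mm wide, which matches yellow. Lift and carry it to the yellow cradle.

Call:
{"op": "servo_tool", "data": {
  "series": [
    [[0,-0.01,0,0,0,0],[0,-0.035,0,0,0,0],[0,-0.065,0,0,0,0],[0,-0.1,0,0,0,0],[0.005,-0.13,-0.01,0,3,0],[0.018,-0.13,-0.04,0,10,0],[0.03,-0.13,-0.075,0,17,0],[0.045,-0.13,-0.11,0,24,0],[0.06,-0.13,-0.145,0,31,0],[0.075,-0.13,-0.18,0,38,0],[0.09,-0.13,-0.215,0,45,0],[0.105,-0.13,-0.25,0,52,0]]
  ]
}}

```text
time: 4.38
position: [0.5663, -0.1066, 0.1733]
eef_rot: [-1.45, 0.71, -0.711]
force: [0.7, 0.5, -2.3]
grip_width: 0.0479
```

Run:
```python
from h import *
goto((.624,-.254,.17,-90.4),(.624,-.254,.06,-90.4))
```

```text
t 4.38 pos [ 0.5663 -0.1066  0.1733] jaw yaw -52.2 ydown [ 0.001  0.001 -1.   ] grip 0.0479 F [ 0.7  0.5 -2.3] q [-0.33  0.59  0.61  1.81 -0.43  0.87 -0.43]
(0.624, -0.254, 0.17, -90.4) -> [ 0.152  0.003 -0.045] [-0.1 38.2 -0. ]
(0.624, -0.254, 0.06, -90.4) -> [ 0.152  0.113 -0.045] [-0.1 38.2 -0. ]
```

Call:
{"op": "servo_tool", "data": {
  "series": [
    [[0.03,0.003,-0.009,0,7,0],[0.06,0.003,-0.018,0,14,0],[0.09,0.003,-0.027,0,21,0],[0.12,0.003,-0.036,0,28,0],[0.14,0.003,-0.041,0,35,0],[0.152,0.003,-0.045,0,38.2,0],[0.152,0.02,-0.045,0,38.2,0],[0.152,0.05,-0.045,0,38.2,0],[0.152,0.08,-0.045,0,38.2,0],[0.152,0.105,-0.045,0,38.2,0],[0.152,0.113,-0.045,0,38.2,0],[0.152,0.113,-0.045,0,38.2,0]]
  ]
}}

```text
time: 5.38
position: [0.6235, -0.2535, 0.0595]
eef_rot: [-1.205, 1.215, -1.212]
force: [0.0, 0.0, -2.4]
grip_width: 0.0478
```

Run:
```python
from h import *
cam=bot.camera_params('wrist'); im=bot.get_image('wrist')[:,:,::-1].copy()
cv2.imwrite('pics/w3.png',im)
goto((.624,-.254,.0145,-90.4))
```

```text
t 5.43 pos [ 0.6243 -0.2541  0.0612] jaw yaw -90.4 ydown [ 0.001  0.001 -1.   ] grip 0.0479 F [-0.3  0.2 -1.2] q [-0.09  0.92  0.66  1.6  -0.69  0.87 -0.74]
(0.624, -0.254, 0.0145, -90.4) -> [-0.     0.047 -0.   ] [-0.1  0.  -0.1]
```

View pics/w3.png

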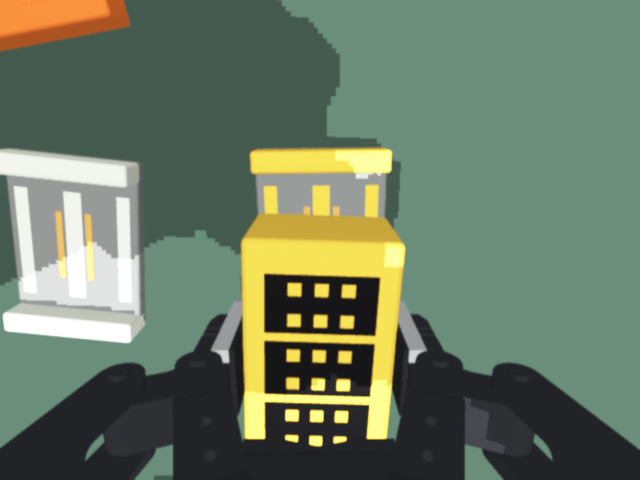

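Wrist view: yellow unit centred at column 322 and the cradle's far stop at 321, parallel. Lower gently.

Call:
{"op": "servo_tool", "data": {
  "series": [
    [[0,0.012,0,0,0,0],[0,0.024,0,0,0,0],[0,0.034,0,0,0,0],[0,0.041,0,0,0,0],[0,0.044,0,0,0,0],[0,0.047,0,0,0,0],[0,0.047,0,0,0,0],[0,0.047,0,0,0,0]]
  ]
}}

```text
time: 6.1
position: [0.6244, -0.2542, 0.0143]
eef_rot: [-1.204, 1.213, -1.214]
force: [0.2, -0.1, -2.1]
grip_width: 0.0474
```

Call:
{"op": "servo_tool", "data": {
  "series": [
    [[0,0.001,0,0,0,0],[0,0.0015,0,0,0,0],[0,0.0015,0,0,0,0]]
  ]
}}

```text
time: 6.35
position: [0.6246, -0.2543, 0.0139]
eef_rot: [-1.204, 1.213, -1.214]
force: [-5.9, 3.0, 14.4]
grip_width: 0.0475
```

Call:
{"op": "servo_tool", "data": {
  "series": [
    [[0,0,0,0,0,0],[0,0,0,0,0,0],[0,0,0,0,0,0],[0,0,0,0,0,0]]
  ],
  "hand": 0.062
}}

```text
time: 6.68
position: [0.6247, -0.2543, 0.0139]
eef_rot: [-1.204, 1.213, -1.214]
force: [0.1, -0.6, -0.5]
grip_width: 0.0624
```

Run:
```python
from h import *
goto((.459,.143,.042,0))
for n in ('wrist',): cv2.imwrite(f'pics/{n}4.png',bot.get_image(n)[:,:,::-1])
```

```text
t 6.68 pos [ 0.6247 -0.2543  0.0139] jaw yaw -90.4 ydown [ 0.002  0.001 -1.   ] grip 0.0624 F [ 0.1 -0.6 -0.5] q [-0.06  0.98  0.61  1.61 -0.73  0.8  -0.71]
(0.459, 0.143, 0.042, 0) -> [-0.396 -0.028 -0.168] [ -0.2 -90.4   0.1]
```

View pics/wrist4.png

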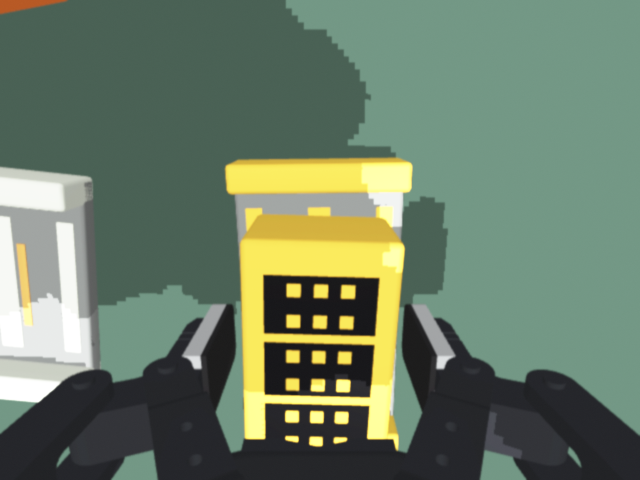

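Yellow seated between its stops, upright, gripper open. Up and over to white.

Call:
{"op": "servo_tool", "data": {
  "series": [
    [[0,-0.02,0,0,0,0],[0,-0.05,0,0,0,0],[0,-0.09,0,0,0,0],[0,-0.13,0,0,0,0],[0,-0.17,0,0,0,0],[-0.005,-0.2,-0.02,0,-7,0],[-0.01,-0.2,-0.05,0,-14,0],[-0.02,-0.2,-0.085,0,-21,0],[-0.03,-0.2,-0.12,0,-28,0],[-0.034,-0.2,-0.15,0,-35,0],[-0.034,-0.2,-0.17,0,-42,0],[-0.034,-0.2,-0.17,0,-49,0]]
  ],
  "hand": 0.085
}}

```text
time: 7.73
position: [0.4508, -0.2194, 0.2139]
eef_rot: [-1.494, 0.561, -0.562]
force: [0.0, -0.4, 0.3]
grip_width: 0.0851
```

Run:
```python
from h import *
cv2.imwrite('pics/top5.png',bot.get_image('top')[:,:,::-1])
goto((.4555,-.2205,.21,-1.5))
```

```text
t 7.78 pos [ 0.453  -0.2195  0.2141] jaw yaw -40.5 ydown [ 0.003  0.002 -1.   ] grip 0.0846 F [1.2 0.2 0.5] q [-0.14  0.41  0.63  1.96 -0.32  0.87 -0.05]
(0.4555, -0.2205, 0.21, -1.5) -> [0.003 0.004 0.001] [ -0.2 -39.    0.1]
```

View pics/top5.png

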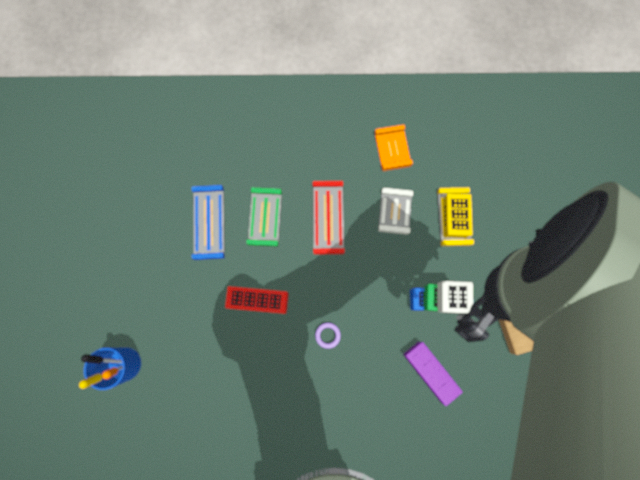

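Top view: yellow in its cradle (457,215), red now clear at (257,299), white still on its stack (457,297).

Call:
{"op": "servo_tool", "data": {
  "series": [
    [[0.003,0,0.001,0,-7,0],[0.003,0,0.001,0,-14,0],[0.003,0,0.001,0,-21,0],[0.003,0,0.001,0,-28,0],[0.003,0,0.001,0,-35,0],[0.003,0,0.001,0,-39,0],[0.003,0,0.001,0,-39,0]]
  ]
}}

```text
time: 8.37
position: [0.4563, -0.2208, 0.2142]
eef_rot: [-1.569, 0.018, -0.023]
force: [0.6, 1.0, 0.1]
grip_width: 0.0847
```

Run:
```python
from h import *
im5=cv2.imread('pics/top5.png'); tc=bot.camera_params('top'); hsv=cv2.cvtColor(im5,cv2.COLOR_BGR2HSV)
m=np.zeros(hsv.shape[:2],np.uint8); m[280:320,215:300]=1
m&=(((hsv[...,0]<10)|(hsv[...,0]>170))&(hsv[...,1]>120)).astype(np.uint8)
c=max(cv2.findContours(m,0,1)[0],key=cv2.contourArea); r=cv2.minAreaRect((cast(tc,c[:,0],.036)[:,:2]*1000).astype(np.float32)); print('red',r)
cam=bot.camera_params('wrist'); im=bot.get_image('wrist')[:,:,::-1].copy()
c=np.array([[.4555+sx*.027,-.2205+sy*.027,.108] for sx,sy in((1,1),(1,-1),(-1,-1),(-1,1))])
q=proj(cam,c); print(q.round(1))
cv2.imwrite('pics/w6raw.png',im)
cv2.polylines(im,[q.round().astype(int)],True,(255,0,255),1)
cv2.imwrite('pics/w6.png',im)
goto((.4555,-.2205,.078,-1.5))
```

```text
red ((457.42169189453125, 144.63916015625), (119.2930679321289, 44.05585479736328), 84.11274719238281)
[[358.9 197.8]
 [358.7 280.6]
 [275.2 282.7]
 [270.3 200.1]]
t 8.42 pos [ 0.4562 -0.2208  0.2141] jaw yaw -1.8 ydown [ 0.003  0.002 -1.   ] grip 0.0849 F [ 0.4  0.3 -0.1] q [-0.01  0.39  0.45  1.94 -0.22  0.86  0.53]
(0.4555, -0.2205, 0.078, -1.5) -> [-0.001  0.136  0.   ] [-0.1 -0.3  0.2]
```

View pics/w6.png

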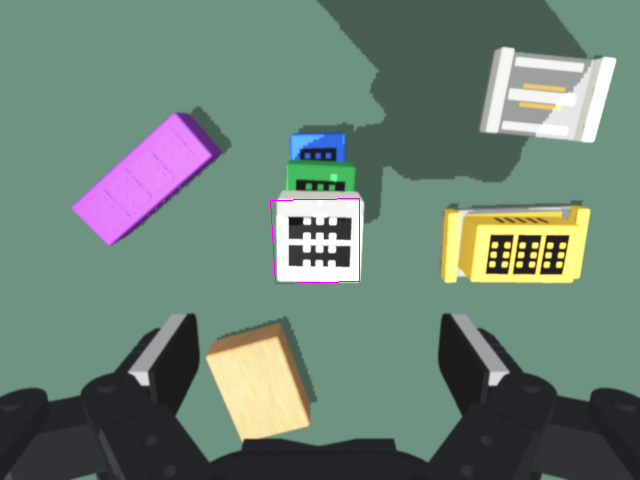

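The white top face sits at (276–362, 198–283), so x needs about +1.5 mm. Descend.

Call:
{"op": "servo_tool", "data": {
  "series": [
    [[0.001,0.03,0,0,0,0],[0.001,0.06,0,0,0,0],[0.001,0.09,0,0,0,0],[0.001,0.112,0,0,0,0],[0.001,0.126,0,0,0,0],[0.001,0.134,0,0,0,0],[0.001,0.136,0,0,0,0],[0.001,0.136,0,0,0,0]]
  ]
}}

```text
time: 9.08
position: [0.4578, -0.2208, 0.0781]
eef_rot: [-1.569, 0.023, -0.028]
force: [0.7, -0.3, 0.4]
grip_width: 0.0849
```

Call:
{"op": "servo_tool", "data": {
  "series": [
    [[0,0,0,0,0,0],[0,0,0,0,0,0],[0,0,0,0,0,0],[0,0,0,0,0,0],[0,0,0,0,0,0],[0,0,0,0,0,0],[0,0,0,0,0,0],[0,0,0,0,0,0]]
  ],
  "hand": 0.04
}}

```text
time: 9.75
position: [0.4581, -0.2209, 0.079]
eef_rot: [-1.569, 0.023, -0.03]
force: [-1.4, 0.7, 9.4]
grip_width: 0.0535
```

Run:
```python
from h import *
goto((.4555,-.2205,.2,-1.5))
cv2.imwrite(f'pics/w7.png',bot.get_image('wrist')[:,:,::-1])
```

```text
t 9.75 pos [ 0.4581 -0.2209  0.079 ] jaw yaw -1.9 ydown [ 0.004  0.002 -1.   ] grip 0.0535 F [-1.4  0.7  9.4] q [ 0.09  0.6   0.33  2.04 -0.36  0.55  0.64]
(0.4555, -0.2205, 0.2, -1.5) -> [-0.002 -0.121  0.   ] [-0.1 -0.4  0.2]
```

View pics/w7.png

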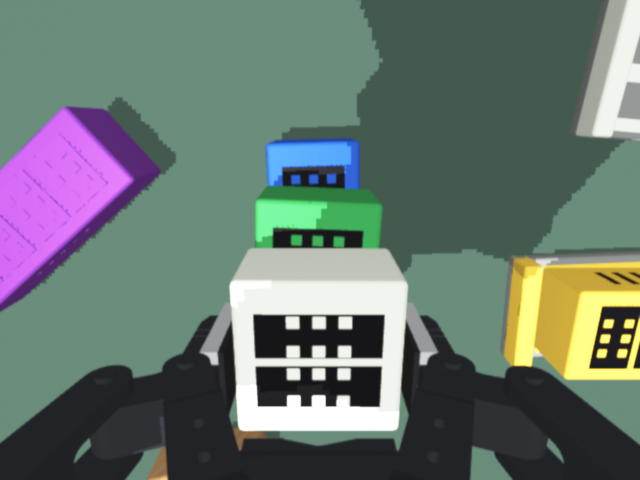

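Run:
```python
from h import *
goto((.6363,-.134,.18,-96),(.6363,-.134,.06,-96))
```

```text
t 9.8 pos [ 0.4581 -0.2209  0.079 ] jaw yaw -1.9 ydown [ 0.004  0.002 -1.   ] grip 0.0536 F [-2.1  0.6  9.6] q [ 0.09  0.6   0.33  2.04 -0.36  0.55  0.64]
(0.6363, -0.134, 0.18, -96) -> [ 0.176 -0.1    0.093] [-0.3 94.1  0.1]
(0.6363, -0.134, 0.06, -96) -> [0.175 0.02  0.093] [-0.3 94.1  0.1]
```

Call:
{"op": "servo_tool", "data": {
  "series": [
    [[0,-0.01,0,0,0,0],[0,-0.03,0,0,0,0],[0,-0.06,0,0,0,0],[0,-0.09,0,0,0,0],[0.005,-0.1,0.003,0,7,0],[0.02,-0.1,0.01,0,14,0],[0.04,-0.1,0.02,0,21,0],[0.06,-0.1,0.03,0,28,0],[0.08,-0.1,0.04,0,35,0],[0.1,-0.1,0.05,0,42,0],[0.12,-0.1,0.06,0,49,0],[0.14,-0.1,0.073,0,56,0]]
  ]
}}

```text
time: 10.8
position: [0.6009, -0.1524, 0.181]
eef_rot: [-1.418, 0.789, -0.795]
force: [-0.5, -0.2, -2.1]
grip_width: 0.0531
```

Run:
```python
from h import *
goto((.6363,-.134,.06,-96))
```

```text
t 10.8 pos [ 0.6009 -0.1524  0.181 ] jaw yaw -58.3 ydown [ 0.005  0.002 -1.   ] grip 0.0531 F [-0.5 -0.2 -2.1] q [-0.28  0.67  0.67  1.69 -0.5   0.95 -0.43]
(0.6363, -0.134, 0.06, -96) -> [0.003 0.121 0.039] [-0.3 37.7 -0. ]
```

Call:
{"op": "servo_tool", "data": {
  "series": [
    [[0.001,0.0,0.015,0,7,0],[0.003,0,0.03,0,14,0],[0.003,0,0.039,0,21,0],[0.003,0.01,0.039,-0.3,28,0],[0.003,0.02,0.039,-0.3,35,0],[0.003,0.04,0.039,-0.3,37.7,0],[0.003,0.065,0.039,-0.3,37.7,0],[0.003,0.09,0.039,-0.3,37.7,0],[0.003,0.11,0.039,-0.3,37.7,0],[0.003,0.121,0.039,-0.3,37.7,0],[0.003,0.121,0.039,-0.3,37.7,0]]
  ]
}}

```text
time: 11.72
position: [0.6355, -0.1337, 0.0589]
eef_rot: [-1.159, 1.288, -1.284]
force: [-0.1, 1.5, -2.0]
grip_width: 0.0535
```

Run:
```python
from h import *
cv2.imwrite(f'pics/w8.png',bot.get_image('wrist')[:,:,::-1])
goto((.6363,-.134,.0145,-96))
```

```text
t 11.77 pos [ 0.6362 -0.1342  0.0604] jaw yaw -96.0 ydown [-0.     0.001 -1.   ] grip 0.0535 F [ 0.1 -0.  -0.7] q [-0.32  0.91  0.72  1.67 -0.76  0.86 -0.94]
(0.6363, -0.134, 0.0145, -96) -> [-0.     0.046  0.   ] [ 0.  0. -0.]
```

View pics/w8.png

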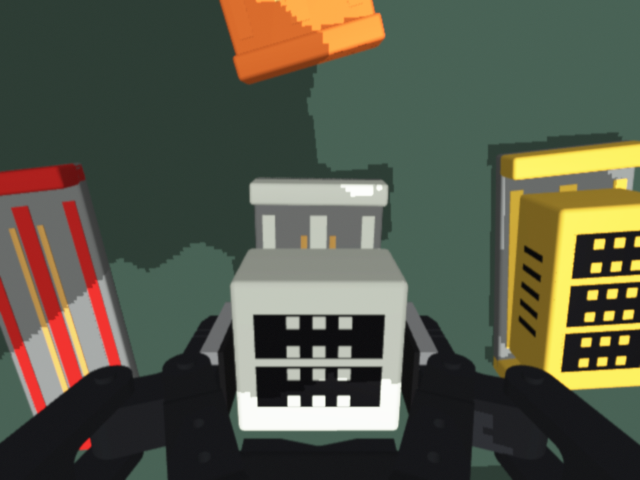

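White unit centred at column 319, its cradle's far stop at 319, parallel. The orange look-alike is separate at the top of the picture. Lower.

Call:
{"op": "servo_tool", "data": {
  "series": [
    [[0,0.012,0,0,0,0],[0,0.024,0,0,0,0],[0,0.034,0,0,0,0],[0,0.04,0,0,0,0],[0,0.043,0,0,0,0],[0,0.045,0,0,0,0],[0,0.0463,0,0,0,0],[0,0.0463,0,0,0,0]]
  ]
}}

```text
time: 12.43
position: [0.6361, -0.1342, 0.0151]
eef_rot: [-1.157, 1.287, -1.285]
force: [-6.7, 3.3, 12.2]
grip_width: 0.0533
```

Call:
{"op": "servo_tool", "data": {
  "series": [
    [[0,0,0,0,0,0],[0,0,0,0,0,0],[0,0,0,0,0,0],[0,0,0,0,0,0]]
  ],
  "hand": 0.068
}}

```text
time: 12.77
position: [0.6363, -0.1342, 0.0152]
eef_rot: [-1.157, 1.286, -1.285]
force: [-0.1, -0.3, -0.2]
grip_width: 0.0679
```

Call:
{"op": "servo_tool", "data": {
  "series": [
    [[0,-0.02,0,0,0,0],[0,-0.05,0,0,0,0],[0,-0.09,0,0,0,0],[0,-0.13,0,0,0,0],[0,-0.17,0,0,0,0],[0,-0.19,-0.02,0,-7,0],[0.02,-0.19,-0.05,0,-14,0],[0.03,-0.19,-0.08,0,-21,0],[0.045,-0.19,-0.11,0,-28,0],[0.055,-0.19,-0.14,0,-35,0],[0.06,-0.19,-0.165,0,-42,0],[0.06,-0.19,-0.18,0,-49,0]]
  ],
  "hand": 0.085
}}

```text
time: 13.77
position: [0.4483, -0.1763, 0.2054]
eef_rot: [-1.474, 0.638, -0.637]
force: [0.3, -0.5, -0.1]
grip_width: 0.0851
```

Run:
```python
from h import *
im=bot.get_image('top')[:,:,::-1].copy();cv2.imwrite('pics/top9.png',im); tc=bot.camera_params('top'); hsv=cv2.cvtColor(im,cv2.COLOR_BGR2HSV)
w=np.zeros(hsv.shape[:2],np.uint8); w[270:325,400:490]=1
H,S,V=cv2.split(hsv)
for nm,lo,hi,z in(('green',50,80,.072),('blue',100,122,.036)):
    m=w&((H>lo)&(H<hi)&(S>120)&(V>80)).astype(np.uint8)
    cs=cv2.findContours(m,0,1)[0]
    if cs:
        c=max(cs,key=cv2.contourArea); print(nm,cv2.boundingRect(c),cv2.minAreaRect((cast(tc,c[:,0],z)[:,:2]*1000).astype(np.float32)))
goto((.4555,-.2,.18,0))
cv2.imwrite('pics/top9c.png',cv2.resize(im[150:350,380:540],None,fx=3.5,fy=3))
```

```text
green (424, 283, 25, 28) ((457.49420166015625, -191.70913696289062), (43.87369918823242, 50.63978958129883), 84.25861358642578)
blue (410, 287, 14, 24) ((456.5674743652344, -163.707763671875), (25.10127830505371, 44.486637115478516), 87.45866394042969)
t 13.82 pos [ 0.4469 -0.1758  0.2055] jaw yaw -46.2 ydown [-0.     0.002 -1.   ] grip 0.0848 F [ 0.3 -3.2  1.5] q [-0.29  0.41  0.71  2.02 -0.36  0.83 -0.18]
(0.4555, -0.2, 0.18, 0) -> [ 0.023  0.025 -0.011] [ -0.1 -46.2  -0.1]
```

View pics/top9c.png

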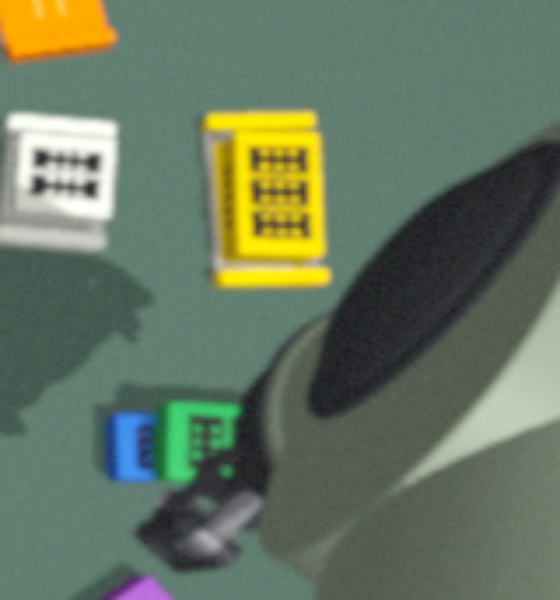

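White is now in its cradle and yellow is still in place. The arm hides part of green at (424–449, 283–311), so I'll use the wrist camera.

Call:
{"op": "servo_tool", "data": {
  "series": [
    [[0.01,0,-0.005,0,-7,0],[0.03,0,-0.012,0,-14,0],[0.03,0,-0.018,0,-21,0],[0.03,0,-0.018,0,-28,0],[0.03,0,-0.018,0,-35,0],[0.03,0,-0.018,0,-42,0],[0.03,0,-0.018,0,-46,0],[0.03,0,-0.018,0,-46,0]]
  ]
}}

```text
time: 14.48
position: [0.4547, -0.2101, 0.2055]
eef_rot: [-1.569, 0.001, -0.001]
force: [-0.1, 0.4, -0.5]
grip_width: 0.0851
```

Run:
```python
from h import *
cam=bot.camera_params('wrist'); im=bot.get_image('wrist')[:,:,::-1].copy(); cv2.imwrite('pics/w10.png',im)
hsv=cv2.cvtColor(im,cv2.COLOR_BGR2HSV);H,S,V=cv2.split(hsv)
w=np.zeros(H.shape,np.uint8); w[100:330,230:420]=1
m=w&((H>50)&(H<75)&(S>130)).astype(np.uint8)
c=max(cv2.findContours(m,0,1)[0],key=cv2.contourArea); print('px',cv2.boundingRect(c),cv2.minAreaRect((cast(cam,c[:,0],.072)[:,:2]*1000).astype(np.float32)))
D=cv2.morphologyEx(m,cv2.MORPH_CLOSE,np.ones((25,25)))&(1-m)
D=cv2.morphologyEx(D,cv2.MORPH_OPEN,np.ones((7,7)))
p=np.argwhere(D)[:,::-1]; x,y,ww,hh=cv2.boundingRect(D); print('lamps',x,y,ww,hh, cast(cam,[[x,y],[x+ww,y+hh]],.072).round(4), cast(cam,p.mean(0),.072))
goto((.457,-.2,.042,0))
```

```text
px (285, 175, 76, 124) ((457.350341796875, -215.49124145507812), (87.0165786743164, 47.47629165649414), 85.65961456298828)
lamps 288 198 61 95 [[ 0.4347 -0.1871  0.072 ]
 [ 0.4774 -0.2565  0.072 ]] [[ 0.45375483 -0.21692345  0.072     ]]
t 14.53 pos [ 0.4547 -0.2102  0.2055] jaw yaw -0.4 ydown [-0.     0.002 -1.   ] grip 0.0847 F [ 0.1 -0.3  0. ] q [-0.05  0.4   0.48  1.97 -0.24  0.84  0.56]
(0.457, -0.2, 0.042, 0) -> [0.002 0.164 0.01 ] [-0.1 -0.4 -0. ]
```

View pics/w10.png

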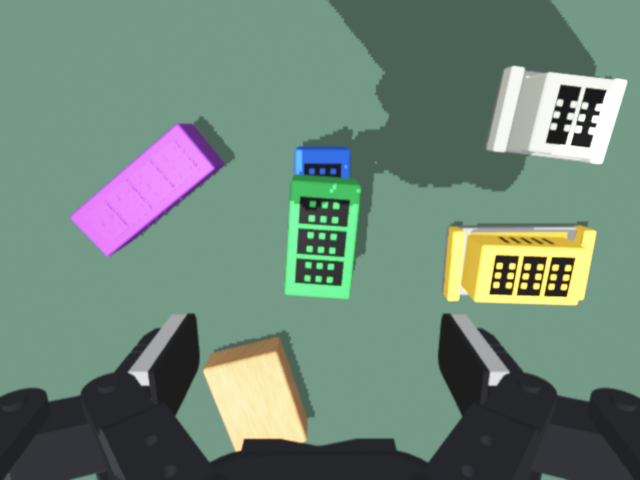

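Green measured at (0.457, -0.217), jaw yaw -4°. Its face spans (286–358, 180–297) px.

Call:
{"op": "servo_tool", "data": {
  "series": [
    [[0.0023,0.03,-0.007,0,3.6,0],[0.0023,0.06,-0.007,0,3.6,0],[0.0023,0.09,-0.007,0,3.6,0],[0.0023,0.115,-0.007,0,3.6,0],[0.0023,0.138,-0.007,0,3.6,0],[0.0023,0.154,-0.007,0,3.6,0],[0.0023,0.163,-0.007,0,3.6,0],[0.0023,0.163,-0.007,0,3.6,0]]
  ]
}}

```text
time: 15.2
position: [0.4562, -0.2166, 0.041]
eef_rot: [-1.568, 0.058, -0.054]
force: [-1.0, -0.1, 0.6]
grip_width: 0.0849
```

Call:
{"op": "servo_tool", "data": {
  "series": [
    [[0,0,0,0,0,0],[0,0,0,0,0,0],[0,0,0,0,0,0],[0,0,0,0,0,0],[0,0,0,0,0,0],[0,0,0,0,0,0],[0,0,0,0,0,0],[0,0,0,0,0,0]]
  ],
  "hand": 0.035
}}

```text
time: 15.87
position: [0.4567, -0.2168, 0.0421]
eef_rot: [-1.568, 0.057, -0.056]
force: [-1.1, 0.8, 5.8]
grip_width: 0.0474
```

Run:
```python
from h import *
cv2.imwrite(f'pics/w11.png',bot.get_image('wrist')[:,:,::-1])
goto((.6255,.1345,.19,87),(.6255,.1345,.06,87),(.6255,.1345,.06,-93))
```

```text
t 15.92 pos [ 0.4567 -0.2167  0.042 ] jaw yaw -4.1 ydown [-0.001  0.002 -1.   ] grip 0.0475 F [-1.5  1.   6.4] q [ 0.09  0.67  0.32  2.05 -0.44  0.48  0.67]
(0.6255, 0.1345, 0.19, 87) -> [ 0.143 -0.147  0.363] [ -0.2 -91.1   0. ]
(0.6255, 0.1345, 0.06, 87) -> [ 0.143 -0.017  0.363] [ -0.2 -91.1   0. ]
(0.6255, 0.1345, 0.06, -93) -> [ 0.143 -0.017  0.363] [-0.  88.9 -0.2]
```

View pics/w11.png

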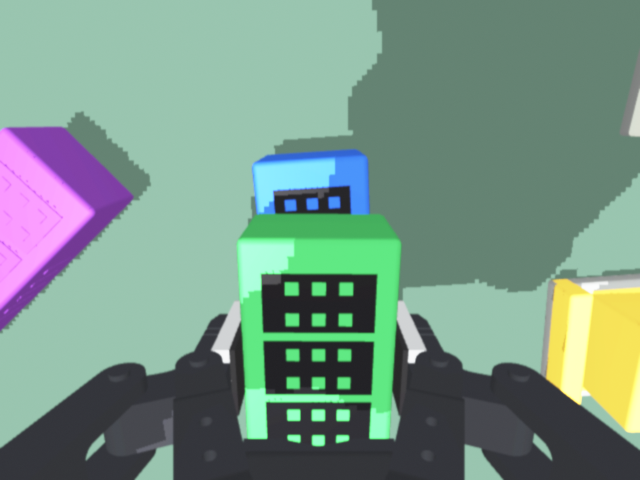

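Green held (47.4 mm, expected 48). Carry it to the green cradle.

Call:
{"op": "servo_tool", "data": {
  "series": [
    [[0,-0.01,0,0,0,0],[0,-0.035,0,0,0,0],[0,-0.065,0,0,0,0],[0,-0.095,0,0,0,0],[0.006,-0.12,0.015,0,5,0],[0.018,-0.12,0.045,0,12,0],[0.03,-0.12,0.08,0,19,0],[0.045,-0.12,0.115,0,26,0],[0.06,-0.12,0.15,0,33,0],[0.073,-0.12,0.185,0,40,0],[0.087,-0.12,0.22,0,47,0],[0.1,-0.12,0.255,0,54,0]]
  ]
}}

```text
time: 16.92
position: [0.5755, 0.0324, 0.1639]
eef_rot: [-1.418, 0.796, -0.793]
force: [0.8, -0.6, -2.7]
grip_width: 0.0476
```

Run:
```python
from h import *
goto((.6265,.1345,.16,-93),(.6265,.1345,.06,-93))
```

```text
t 16.92 pos [0.5755 0.0324 0.1639] jaw yaw -58.4 ydown [ 0.     0.003 -1.   ] grip 0.0476 F [ 0.8 -0.6 -2.7] q [-0.64  0.65  0.73  1.82 -0.55  0.89 -0.68]
(0.6265, 0.1345, 0.16, -93) -> [-0.06   0.004  0.097] [-0.  34.6 -0.2]
(0.6265, 0.1345, 0.06, -93) -> [-0.06   0.104  0.097] [-0.  34.6 -0.2]
```

Call:
{"op": "servo_tool", "data": {
  "series": [
    [[-0.018,0,0.03,0,7,0],[-0.036,0,0.06,0,14,0],[-0.05,0,0.083,0,21,0],[-0.058,0,0.093,0,28,0],[-0.06,0,0.097,0,34.6,-0.2],[-0.06,0.01,0.097,0,34.6,-0.2],[-0.06,0.03,0.097,0,34.6,-0.2],[-0.06,0.06,0.097,0,34.6,-0.2],[-0.06,0.085,0.097,0,34.6,-0.2],[-0.06,0.1,0.097,0,34.6,-0.2],[-0.06,0.104,0.097,0,34.6,-0.2],[-0.06,0.104,0.097,0,34.6,-0.2]]
  ]
}}

```text
time: 17.92
position: [0.6264, 0.1341, 0.0601]
eef_rot: [-1.184, 1.247, -1.248]
force: [0.4, -0.9, -1.3]
grip_width: 0.0475
```

Run:
```python
from h import *
cv2.imwrite(f'pics/w12.png',bot.get_image('wrist')[:,:,::-1])
goto((.6265,.1345,.0145,-93))
```

```text
t 17.97 pos [0.6271 0.1342 0.0611] jaw yaw -93.0 ydown [ 0.002  0.    -1.   ] grip 0.0477 F [ 0.6  0.1 -0.9] q [-0.77  0.92  0.77  1.7  -0.81  0.87 -1.26]
(0.6265, 0.1345, 0.0145, -93) -> [-0.     0.047 -0.001] [-0.1 -0.  -0. ]
```

View pics/w12.png

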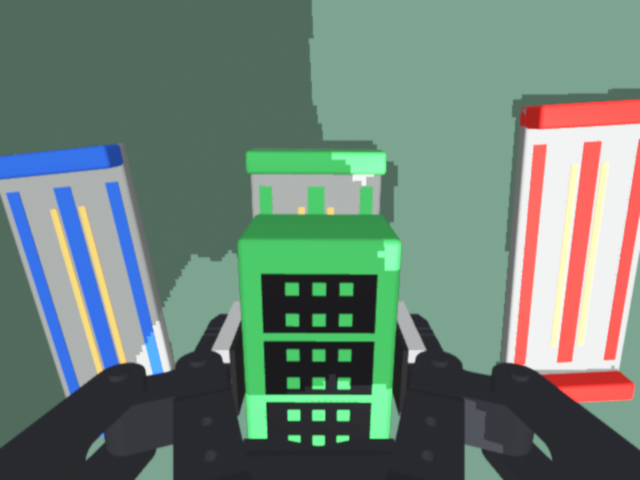

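Green unit at column 319, its cradle's far stop at 316 (about 1 mm off), parallel. Lower.

Call:
{"op": "servo_tool", "data": {
  "series": [
    [[-0.001,0.012,-0.0005,0,0,0],[-0.001,0.024,-0.0005,0,0,0],[-0.001,0.034,-0.0005,0,0,0],[-0.001,0.041,-0.0005,0,0,0],[-0.001,0.044,-0.0005,0,0,0],[-0.001,0.046,-0.0005,0,0,0],[-0.001,0.0475,-0.0005,0,0,0],[-0.001,0.0478,-0.0005,0,0,0],[-0.001,0.0478,-0.0005,0,0,0]]
  ]
}}

```text
time: 18.72
position: [0.6267, 0.135, 0.0141]
eef_rot: [-1.182, 1.247, -1.248]
force: [-5.8, -1.4, 8.5]
grip_width: 0.0476
```

Run:
```python
from h import *
cv2.imwrite(f'pics/w13.png',bot.get_image('wrist')[:,:,::-1])
goto((.6265,.1345,.0145,-93))
```

```text
t 18.77 pos [0.6267 0.135  0.0141] jaw yaw -93.0 ydown [ 0.002  0.    -1.   ] grip 0.0473 F [-5.6 -1.1  7.6] q [-0.74  0.98  0.71  1.71 -0.86  0.8  -1.23]
(0.6265, 0.1345, 0.0145, -93) -> [ 0.001 -0.    -0.   ] [-0.1 -0.  -0. ]
```

Call:
{"op": "servo_tool", "data": {
  "series": [
    [[0,0,0,0,0,0],[0,0,0,0,0,0],[0,0,0,0,0,0],[0,0,0,0,0,0]]
  ],
  "hand": 0.062
}}

```text
time: 19.1
position: [0.6269, 0.1351, 0.0142]
eef_rot: [-1.182, 1.247, -1.249]
force: [-0.6, -0.0, 0.6]
grip_width: 0.0621
```

Call:
{"op": "servo_tool", "data": {
  "series": [
    [[0,-0.02,0,0,0,0],[0,-0.05,0,0,0,0],[0,-0.09,0,0,0,0],[0,-0.13,0,0,0,0],[0,-0.15,0,0,-3,0],[0,-0.15,-0.02,0,-10,0],[0,-0.15,-0.05,0,-17,0],[0,-0.15,-0.085,0,-24,0],[0,-0.15,-0.12,0,-31,0],[-0.001,-0.15,-0.15,0,-38,0],[-0.001,-0.15,-0.17,0,-45,0],[-0.001,-0.15,-0.17,0,-52,0]]
  ],
  "hand": 0.085
}}

```text
time: 20.1
position: [0.4532, 0.1454, 0.1639]
eef_rot: [-1.498, 0.555, -0.554]
force: [0.9, 0.9, 1.3]
grip_width: 0.0849
```

Run:
```python
from h import *
goto((.457,.145,.16,-6))
```

```text
t 20.1 pos [0.4532 0.1454 0.1639] jaw yaw -40.6 ydown [-0.     0.001 -1.   ] grip 0.0849 F [0.9 0.9 1.3] q [-0.97  0.48  0.71  2.07 -0.47  0.75 -0.67]
(0.457, 0.145, 0.16, -6) -> [0.003 0.004 0.002] [ -0.1 -34.6  -0. ]
```

Call:
{"op": "servo_tool", "data": {
  "series": [
    [[0.003,0,0.002,0,-7,0],[0.003,0,0.002,0,-14,0],[0.003,0,0.002,0,-21,0],[0.003,0,0.002,0,-28,0],[0.003,0,0.002,0,-34.6,0],[0.003,0,0.002,0,-34.6,0],[0.003,0,0.002,0,-34.6,0]]
  ]
}}

```text
time: 20.68
position: [0.457, 0.1448, 0.1641]
eef_rot: [-1.567, 0.085, -0.085]
force: [0.4, 0.3, -0.2]
grip_width: 0.0849
```

Run:
```python
from h import *
cam=bot.camera_params('wrist'); im=bot.get_image('wrist')[:,:,::-1].copy(); cv2.imwrite('pics/w14.png',im)
hsv=cv2.cvtColor(im,cv2.COLOR_BGR2HSV);H,S,V=cv2.split(hsv)
w=np.zeros(H.shape,np.uint8); w[80:400,230:420]=1
m=w&(((H<10)|(H>170))&(S>130)).astype(np.uint8)
c=max(cv2.findContours(m,0,1)[0],key=cv2.contourArea); print('px',cv2.boundingRect(c),cv2.minAreaRect((cast(cam,c[:,0],.036)[:,:2]*1000).astype(np.float32)))
goto((.457,.145,.007,-6))
```

```text
px (288, 141, 65, 168) ((459.4294128417969, 147.00784301757812), (116.21931457519531, 41.92331314086914), 84.3426513671875)
t 20.73 pos [0.4569 0.1449 0.164 ] jaw yaw -6.3 ydown [-0.     0.001 -1.   ] grip 0.0851 F [-0.4 -0.2 -0.4] q [-0.84  0.44  0.54  2.06 -0.34  0.72 -0.19]
(0.457, 0.145, 0.007, -6) -> [ 0.     0.157 -0.   ] [-0.1 -0.3 -0. ]
```

View pics/w14.png

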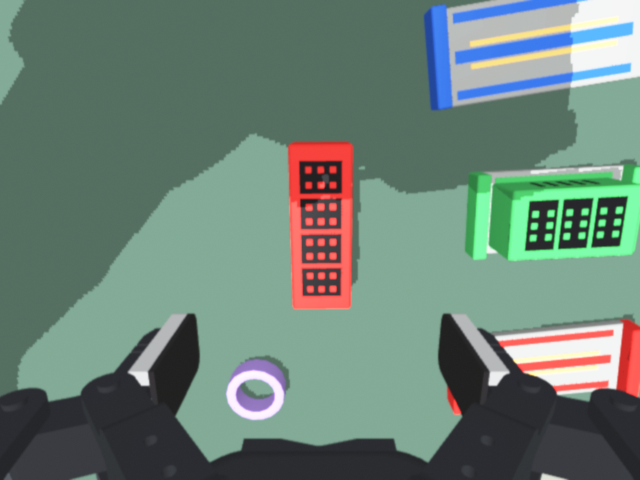

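Red face is at (289–353, 142–308) px, measured as 116.2 × 41.9 mm, which matches its size. Centre (0.459, 0.146), aligned with the jaws.

Call:
{"op": "servo_tool", "data": {
  "series": [
    [[0.0015,0.03,0.001,0,0,0],[0.0015,0.06,0.001,0,0,0],[0.0015,0.09,0.001,0,0,0],[0.0015,0.115,0.001,0,0,0],[0.0015,0.135,0.001,0,0,0],[0.0015,0.148,0.001,0,0,0],[0.0015,0.156,0.001,0,0,0],[0.0015,0.156,0.001,0,0,0]]
  ]
}}

```text
time: 21.4
position: [0.4579, 0.1455, 0.0068]
eef_rot: [-1.569, 0.089, -0.086]
force: [-0.9, -0.7, -0.2]
grip_width: 0.0849
```

Call:
{"op": "servo_tool", "data": {
  "series": [
    [[0,0,0,0,0,0],[0,0,0,0,0,0],[0,0,0,0,0,0],[0,0,0,0,0,0],[0,0,0,0,0,0],[0,0,0,0,0,0],[0,0,0,0,0,0],[0,0,0,0,0,0]]
  ],
  "hand": 0.03
}}

```text
time: 22.07
position: [0.4584, 0.1458, 0.0076]
eef_rot: [-1.568, 0.088, -0.087]
force: [-1.7, -0.8, 10.2]
grip_width: 0.0415
```

Run:
```python
from h import *
cv2.imwrite(f'pics/w15.png',bot.get_image('wrist')[:,:,::-1])
goto((.6236,.0046,.13,-90),(.6236,.0046,.06,-90))
```

```text
t 22.12 pos [0.4584 0.1458 0.0076] jaw yaw -6.4 ydown [-0.001  0.001 -1.   ] grip 0.0415 F [-1.3  0.2  8.7] q [-0.65  0.72  0.29  2.12 -0.55  0.38 -0.02]
(0.6236, 0.0046, 0.13, -90) -> [ 0.18  -0.123 -0.122] [-0.  83.6 -0.1]
(0.6236, 0.0046, 0.06, -90) -> [ 0.18  -0.053 -0.122] [-0.  83.6 -0.1]
```

View pics/w15.png

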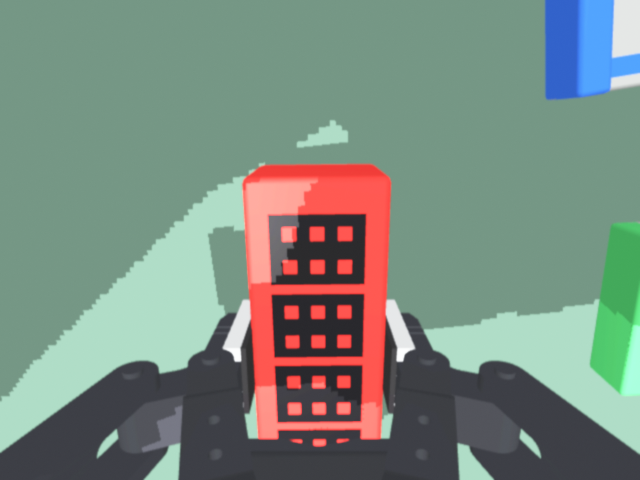

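Red held (41.5 mm). Carry it to the red cradle.

Call:
{"op": "servo_tool", "data": {
  "series": [
    [[0,-0.01,0,0,0,0],[0,-0.035,0,0,0,0],[0,-0.07,0,0,0,0],[0,-0.1,0,0,3,0],[0.015,-0.12,-0.01,0,10,0],[0.035,-0.123,-0.024,0,17,0],[0.06,-0.123,-0.041,0,24,0],[0.085,-0.123,-0.058,0,31,0],[0.11,-0.123,-0.075,0,38,0],[0.135,-0.123,-0.092,0,45,0],[0.155,-0.123,-0.105,0,52,0],[0.17,-0.123,-0.115,0,59,0]]
  ]
}}

```text
time: 23.12
position: [0.6158, 0.0109, 0.1316]
eef_rot: [-1.379, 0.893, -0.893]
force: [0.1, -0.1, -1.7]
grip_width: 0.0414
```

Run:
```python
from h import *
goto((.623,.0046,.06,-90))
```

```text
t 23.12 pos [0.6158 0.0109 0.1316] jaw yaw -65.8 ydown [ 0.     0.001 -1.   ] grip 0.0414 F [ 0.1 -0.1 -1.7] q [-0.59  0.77  0.76  1.74 -0.65  0.91 -0.7 ]
(0.623, 0.0046, 0.06, -90) -> [0.009 0.072 0.004] [-0.  24.2 -0. ]
```

Call:
{"op": "servo_tool", "data": {
  "series": [
    [[0.005,0.0,0.002,0,7,0],[0.009,0,0.004,0,14,0],[0.009,0.005,0.004,0,21,0],[0.009,0.015,0.004,0,24.2,0],[0.009,0.035,0.004,0,24.2,0],[0.009,0.055,0.004,0,24.2,0],[0.009,0.068,0.004,0,24.2,0],[0.009,0.072,0.004,0,24.2,0],[0.009,0.072,0.004,0,24.2,0]]
  ]
}}

```text
time: 23.87
position: [0.6229, 0.0045, 0.0596]
eef_rot: [-1.209, 1.21, -1.208]
force: [0.2, -0.1, -1.1]
grip_width: 0.0414
```

Run:
```python
from h import *
cv2.imwrite(f'pics/w16.png',bot.get_image('wrist')[:,:,::-1])
goto((.623,.0046,.0155,-90))
```

```text
t 23.92 pos [0.6233 0.0043 0.0604] jaw yaw -90.0 ydown [ 0.001  0.001 -1.   ] grip 0.0416 F [ 0.2 -0.  -0.9] q [-0.58  0.91  0.78  1.75 -0.83  0.84 -0.98]
(0.623, 0.0046, 0.0155, -90) -> [-0.     0.045 -0.   ] [-0. -0. -0.]
```

View pics/w16.png

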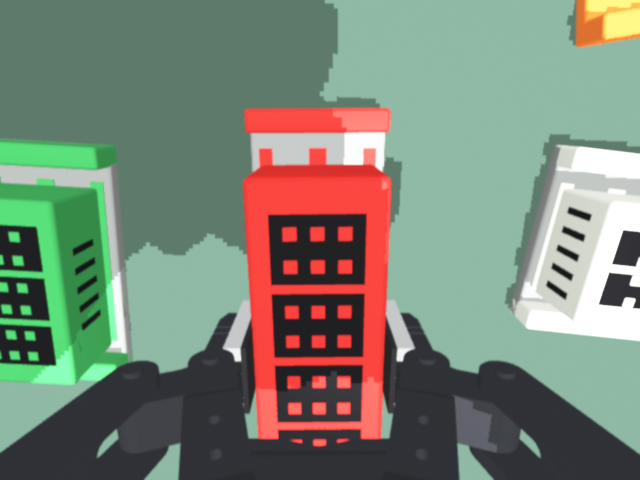

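Red unit at column 317, cradle's far stop at 317, aligned. Green and white are seated on either side. Lower.

Call:
{"op": "servo_tool", "data": {
  "series": [
    [[0,0.012,0,0,0,0],[0,0.024,0,0,0,0],[0,0.034,0,0,0,0],[0,0.04,0,0,0,0],[0,0.043,0,0,0,0],[0,0.0445,0,0,0,0],[0,0.0457,0,0,0,0],[0,0.0457,0,0,0,0]]
  ]
}}

```text
time: 24.58
position: [0.6229, 0.0042, 0.0157]
eef_rot: [-1.208, 1.21, -1.208]
force: [-11.9, 1.8, 21.0]
grip_width: 0.0413
```

Run:
```python
from h import *
cv2.imwrite(f'pics/w17.png',bot.get_image('wrist')[:,:,::-1]);goto()
```

```text
t 24.63 pos [0.6229 0.0042 0.0157] jaw yaw -90.0 ydown [ 0.     0.002 -1.   ] grip 0.0413 F [-10.3   2.3  21.4] q [-0.55  0.96  0.72  1.76 -0.88  0.78 -0.94]
```

View pics/w17.png

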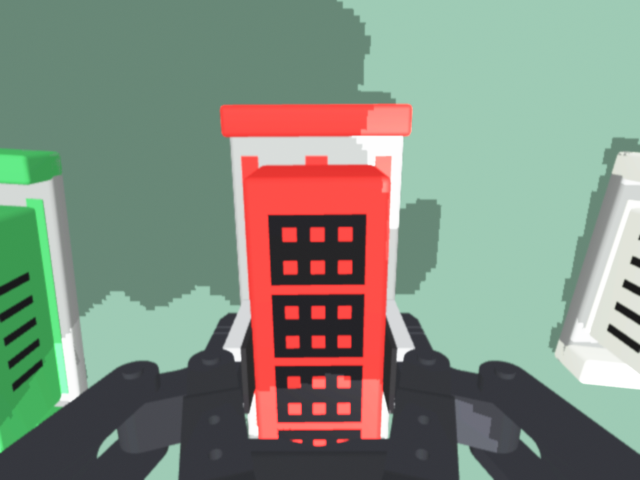

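Red is down on the cradle floor. Release, then move above blue.

Call:
{"op": "servo_tool", "data": {
  "series": [
    [[0,0,0,0,0,0],[0,0,0,0,0,0],[0,0,0,0,0,0],[0,0,0,0,0,0]]
  ],
  "hand": 0.056
}}

```text
time: 24.97
position: [0.6231, 0.0042, 0.0157]
eef_rot: [-1.208, 1.21, -1.208]
force: [0.6, 0.7, -0.3]
grip_width: 0.0563
```

Call:
{"op": "servo_tool", "data": {
  "series": [
    [[0,-0.02,0,0,0,0],[0,-0.05,0,0,0,0],[0,-0.09,0,0,0,0],[0,-0.13,0,0,0,0],[0.01,-0.15,-0.01,0,-3,0],[0.04,-0.15,-0.03,0,-10,0],[0.07,-0.15,-0.055,0,-17,0],[0.1,-0.15,-0.08,0,-24,0],[0.13,-0.15,-0.105,0,-31,0],[0.16,-0.15,-0.13,0,-38,0],[0.19,-0.15,-0.15,0,-45,0],[0.21,-0.15,-0.166,0,-52,0]]
  ],
  "hand": 0.085
}}

```text
time: 25.97
position: [0.4551, -0.2085, 0.1657]
eef_rot: [-1.507, 0.516, -0.517]
force: [0.6, -0.8, 0.4]
grip_width: 0.0851
```

Run:
```python
from h import *
goto((.457,-.207,.165,-2))
```

```text
t 25.97 pos [ 0.4551 -0.2085  0.1657] jaw yaw -37.8 ydown [ 0.001  0.001 -1.   ] grip 0.0851 F [ 0.6 -0.8  0.4] q [-0.18  0.51  0.67  2.01 -0.45  0.77  0.1 ]
(0.457, -0.207, 0.165, -2) -> [0.001 0.001 0.002] [ -0.1 -35.8   0. ]
```

Call:
{"op": "servo_tool", "data": {
  "series": [
    [[0.001,0,0.002,0,-7,0],[0.001,0,0.002,0,-14,0],[0.001,0,0.002,0,-21,0],[0.001,0,0.002,0,-28,0],[0.001,0,0.002,0,-35,0],[0.001,0,0.002,0,-35.8,0],[0.001,0,0.002,0,-35.8,0]]
  ]
}}

```text
time: 26.55
position: [0.457, -0.2078, 0.1658]
eef_rot: [-1.57, 0.029, -0.031]
force: [0.3, 0.4, -0.2]
grip_width: 0.0851
```

Run:
```python
from h import *
cam=bot.camera_params('wrist'); im=bot.get_image('wrist')[:,:,::-1].copy(); cv2.imwrite('pics/w18.png',im)
hsv=cv2.cvtColor(im,cv2.COLOR_BGR2HSV);H,S,V=cv2.split(hsv)
w=np.zeros(H.shape,np.uint8); w[80:400,230:420]=1
m=w&((H>98)&(H<122)&(S>120)).astype(np.uint8)
c=max(cv2.findContours(m,0,1)[0],key=cv2.contourArea); print('px',cv2.boundingRect(c),cv2.minAreaRect((cast(cam,c[:,0],.036)[:,:2]*1000).astype(np.float32)))
goto((.457,-.207,.008,-2))
```

```text
px (284, 152, 67, 166) ((457.838623046875, -212.98272705078125), (117.67855072021484, 42.24406433105469), 89.5710678100586)
t 26.6 pos [ 0.457  -0.2077  0.1657] jaw yaw -2.2 ydown [ 0.001  0.001 -1.   ] grip 0.085 F [-0.6 -0.2 -0.1] q [-0.07  0.47  0.5   2.   -0.32  0.75  0.59]
(0.457, -0.207, 0.008, -2) -> [-0.     0.158  0.001] [-0.1 -0.2  0.1]
```

View pics/w18.png

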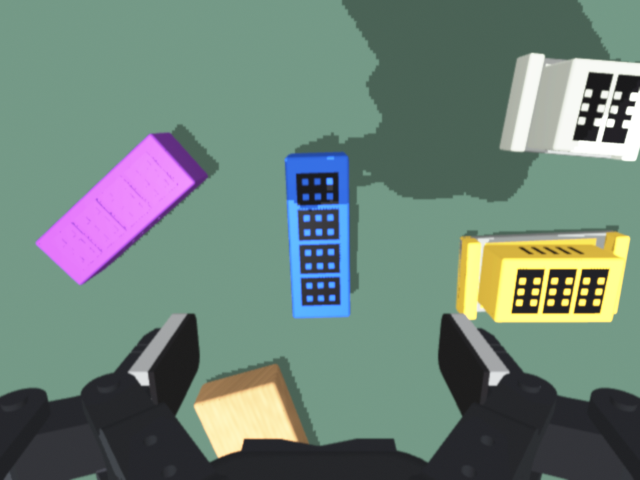

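Two shapes fit here: blue at (319,235) and purple at (120,208). Blue is the right colour and is the one left from the stack, and purple is the look-alike. Blue measures 117.7 × 42.2 mm, centre (0.4575, -0.213), yaw about 0.

Call:
{"op": "servo_tool", "data": {
  "series": [
    [[0.001,0.03,-0.006,0,-1.8,0],[0.001,0.06,-0.006,0,-1.8,0],[0.001,0.09,-0.006,0,-1.8,0],[0.001,0.115,-0.006,0,-1.8,0],[0.001,0.135,-0.006,0,-1.8,0],[0.001,0.15,-0.006,0,-1.8,0],[0.001,0.158,-0.006,0,-1.8,0],[0.001,0.158,-0.006,0,-1.8,0]]
  ]
}}

```text
time: 27.27
position: [0.4572, -0.2135, 0.0064]
eef_rot: [-1.57, 0.009, -0.007]
force: [-0.1, 1.0, 0.9]
grip_width: 0.0848
```

Call:
{"op": "servo_tool", "data": {
  "series": [
    [[0,0,0,0,0,0],[0,0,0,0,0,0],[0,0,0,0,0,0],[0,0,0,0,0,0],[0,0,0,0,0,0],[0,0,0,0,0,0],[0,0,0,0,0,0],[0,0,0,0,0,0]]
  ],
  "hand": 0.03
}}

```text
time: 27.93
position: [0.4577, -0.2136, 0.0073]
eef_rot: [-1.57, 0.008, -0.008]
force: [-1.7, 0.5, 8.6]
grip_width: 0.0413
```

Run:
```python
from h import *
cv2.imwrite(f'pics/w19.png',bot.get_image('wrist')[:,:,::-1])
goto((.6157,.2494,.14,-87.5))
```

```text
t 27.98 pos [ 0.4577 -0.2135  0.0073] jaw yaw -0.6 ydown [ 0.     0.001 -1.   ] grip 0.0414 F [-0.9  0.8  7.8] q [ 0.11  0.73  0.29  2.06 -0.49  0.41  0.77]
(0.6157, 0.2494, 0.14, -87.5) -> [ 0.153 -0.132  0.465] [-0.  86.9 -0. ]
```

View pics/w19.png

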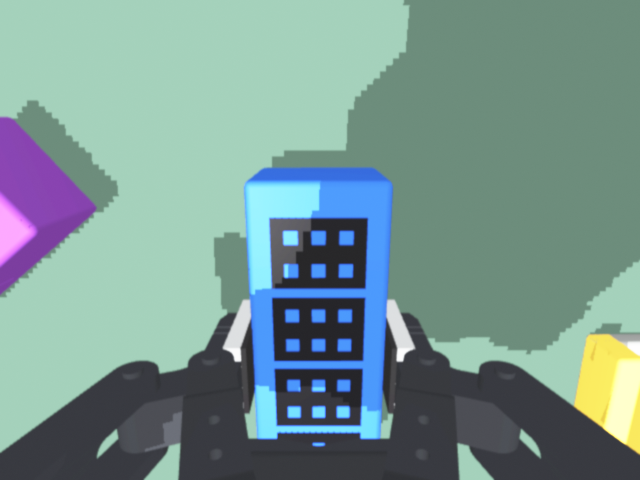

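Blue held (41.3 mm). Carry it to the blue cradle.

Call:
{"op": "servo_tool", "data": {
  "series": [
    [[0,-0.01,0,0,0,0],[0,-0.035,0,0,0,0],[0,-0.07,0,0,0,0],[0,-0.105,0,0,0,0],[0.005,-0.13,0.01,0,5,0],[0.015,-0.132,0.04,0,12,0],[0.028,-0.132,0.077,0,19,0],[0.04,-0.132,0.114,0,26,0],[0.052,-0.132,0.151,0,33,0],[0.064,-0.132,0.188,0,40,0],[0.076,-0.132,0.225,0,47,0],[0.088,-0.132,0.262,0,54,0]]
  ]
}}

```text
time: 28.98
position: [0.5486, 0.0498, 0.1408]
eef_rot: [-1.436, 0.747, -0.747]
force: [0.6, -1.3, -1.7]
grip_width: 0.0414
```

Run:
```python
from h import *
goto((.6157,.2494,.14,-87.5))
```

```text
t 28.98 pos [0.5486 0.0498 0.1408] jaw yaw -54.9 ydown [ 0.001  0.002 -1.   ] grip 0.0414 F [ 0.6 -1.3 -1.7] q [-0.71  0.66  0.76  1.91 -0.61  0.82 -0.58]
(0.6157, 0.2494, 0.14, -87.5) -> [-0.125  0.001  0.17 ] [-0.1 32.6 -0.1]
```

Call:
{"op": "servo_tool", "data": {
  "series": [
    [[-0.021,0,0.028,0,6,0],[-0.042,0,0.057,0,12,0],[-0.063,0,0.085,0,18,0],[-0.084,0,0.114,0,24,0],[-0.105,0,0.142,0,30,0],[-0.12,0,0.163,0,32.6,0],[-0.125,0,0.17,0,32.6,0],[-0.125,0.02,0.17,0,32.6,0],[-0.125,0.045,0.17,0,32.6,0],[-0.125,0.07,0.17,0,32.6,0],[-0.125,0.08,0.17,0,32.6,0],[-0.125,0.08,0.17,0,32.6,0]]
  ]
}}

```text
time: 29.98
position: [0.6148, 0.2496, 0.06]
eef_rot: [-1.23, 1.179, -1.176]
force: [0.2, 0.7, -2.2]
grip_width: 0.0413
```

Run:
```python
from h import *
cv2.imwrite(f'pics/w20.png',bot.get_image('wrist')[:,:,::-1])
goto((.6155,.2494,.0155,-87.5))
```

```text
t 30.03 pos [0.6157 0.2497 0.0616] jaw yaw -87.5 ydown [ 0.     0.002 -1.   ] grip 0.0412 F [ 0.5 -1.4 -0.8] q [-0.95  0.97  0.82  1.63 -0.86  0.93 -1.33]
(0.6155, 0.2494, 0.0155, -87.5) -> [ 0.     0.046 -0.   ] [-0.  -0.  -0.1]
```

View pics/w20.png

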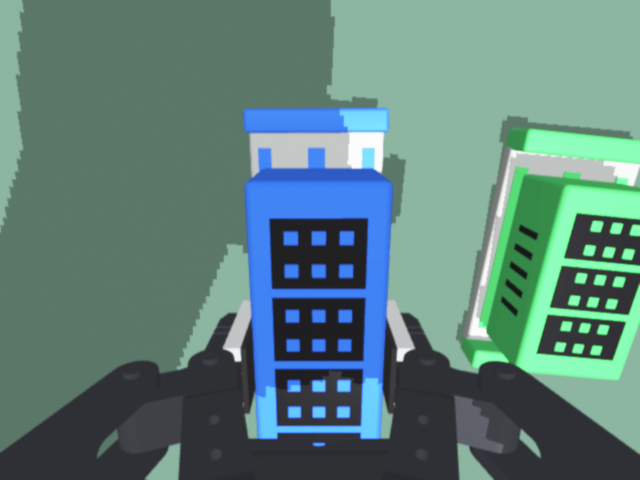

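Blue unit at column 319, cradle's far stop at 316 (about 1 mm off), aligned. Green is seated alongside. Lower.

Call:
{"op": "servo_tool", "data": {
  "series": [
    [[-0.001,0.012,0,0,0,0],[-0.001,0.024,0,0,0,0],[-0.001,0.034,0,0,0,0],[-0.001,0.04,0,0,0,0],[-0.001,0.043,0,0,0,0],[-0.001,0.0455,0,0,0,0],[-0.001,0.0465,0,0,0,0],[-0.001,0.0467,0,0,0,0],[-0.001,0.0467,0,0,0,0]]
  ]
}}

```text
time: 30.78
position: [0.6159, 0.2507, 0.0154]
eef_rot: [-1.228, 1.178, -1.176]
force: [-3.6, -1.3, 2.4]
grip_width: 0.0414
```

Run:
```python
from h import *
goto()
```

```text
t 30.78 pos [0.6159 0.2507 0.0154] jaw yaw -87.5 ydown [ 0.     0.002 -1.   ] grip 0.0414 F [-3.6 -1.3  2.4] q [-0.92  1.03  0.77  1.64 -0.9   0.86 -1.3 ]
```

Contact has begun. Lower 0.5 mm more, release and retreat.

Call:
{"op": "servo_tool", "data": {
  "series": [
    [[0,0.0005,0,0,0,0],[0,0.0005,0,0,0,0],[0,0.0005,0,0,0,0]]
  ]
}}

```text
time: 31.03
position: [0.6159, 0.2506, 0.0154]
eef_rot: [-1.227, 1.178, -1.176]
force: [-4.9, -0.5, 5.6]
grip_width: 0.0413
```

Call:
{"op": "servo_tool", "data": {
  "series": [
    [[0,0,0,0,0,0],[0,0,0,0,0,0],[0,0,0,0,0,0],[0,0,0,0,0,0]]
  ],
  "hand": 0.056
}}

```text
time: 31.37
position: [0.616, 0.2507, 0.0154]
eef_rot: [-1.227, 1.178, -1.176]
force: [0.7, 0.5, -0.0]
grip_width: 0.0561
```

Call:
{"op": "servo_tool", "data": {
  "series": [
    [[0,-0.02,0,0,0,0],[0,-0.05,0,0,0,0],[0,-0.09,0,0,0,0],[0,-0.13,0,0,0,0],[0,-0.17,0,0,0,0],[0,-0.21,0,0,0,0],[-0.03,-0.25,-0.02,0,0,0],[-0.06,-0.28,-0.05,0,0,0],[-0.09,-0.28,-0.08,0,0,0],[-0.12,-0.28,-0.11,0,0,0],[-0.15,-0.28,-0.14,0,0,0],[-0.15,-0.28,-0.14,0,0,0]]
  ]
}}

```text
time: 32.37
position: [0.4659, 0.3978, 0.2956]
eef_rot: [-1.229, 1.176, -1.172]
force: [-0.6, 1.0, -0.0]
grip_width: 0.0558
```

Run:
```python
from h import *
goto()
for n in('top','scene'): cv2.imwrite(f'pics/{n}21.png',bot.get_image(n)[:,:,::-1])
```

```text
t 32.37 pos [0.4659 0.3978 0.2956] jaw yaw -87.3 ydown [-0.     0.004 -1.   ] grip 0.0558 F [-0.6  1.  -0. ] q [-1.45  0.68  1.1   1.59 -0.63  1.26 -1.76]
```

View pics/top21.png

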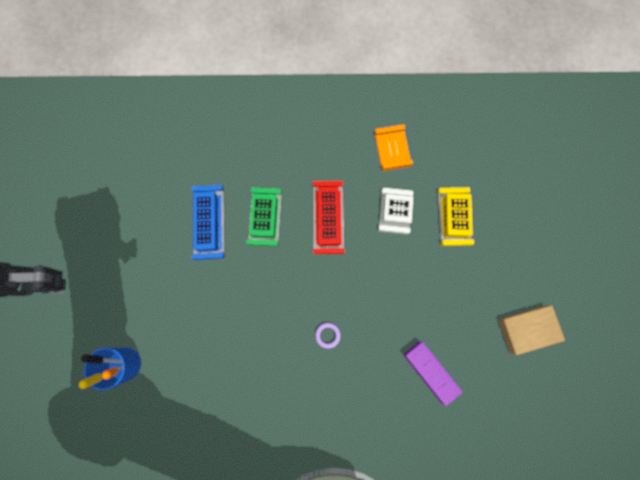

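View pics/scene21.png

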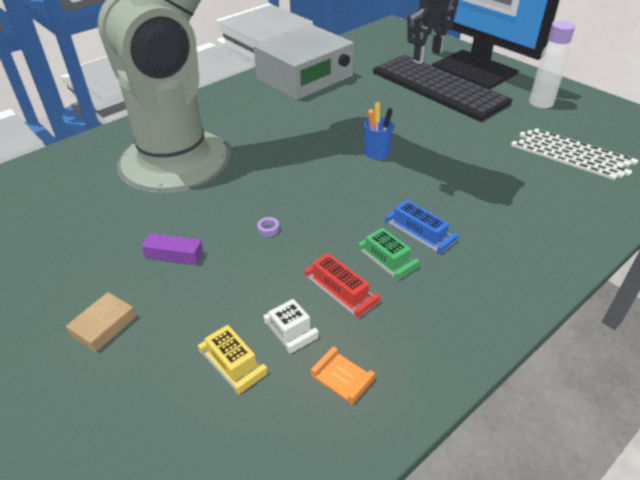

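All five units sit in their own cradles, and the tape roll, tool pot and box look unmoved. Next is a numeric check of the lamp-field centres at z = 44 mm, measured in each cradle's frame.

Run:
```python
from h import *
im=cv2.imread('pics/top21.png');cam=bot.camera_params('top')
V=im.max(2)
C={'red':(.6236,.0046,.1),'blue':(.6157,.2494,2.5),'green':(.6255,.1345,-3),'yellow':(.6228,-.2541,-.4),'white':(.6363,-.134,-6)}
half={'red':.058,'blue':.058,'green':.042,'yellow':.042,'white':.027}
for k,(x,y,a) in C.items():
    q=proj(cam,[[x,y,.044]])[0].round().astype(int); h=int(half[k]*500)-5; w=np.zeros(V.shape,np.uint8); w[q[1]-h:q[1]+h+1,q[0]-10:q[0]+11]=1
    m=w&(V<110).astype(np.uint8); m=cv2.morphologyEx(m,cv2.MORPH_CLOSE,np.ones((9,9)))
    c=max(cv2.findContours(m,0,1)[0],key=cv2.contourArea)
    r=cv2.minAreaRect((cast(cam,c[:,0],.044)[:,:2]*1000).astype(np.float32))
    d=np.array(r[0])/1000-[x,y]; t=np.radians(a); d=[d[0]*np.cos(t)+d[1]*np.sin(t),-d[0]*np.sin(t)+d[1]*np.cos(t)]
    print(k,'offset mm',np.round(np.array(d)*1000,1),'size',np.round(r[1],0),'ang',round(r[2],1))
a=cv2.imread('pics/top0.png')
for nm,(y0,y1,x0,x1) in {'tape':(315,358,308,348),'box':(300,360,495,570),'pot':(340,392,78,145)}.items():
    print(nm,'mean diff',np.abs(a[y0:y1,x0:x1].astype(int)-im[y0:y1,x0:x1]).mean().round(1))
cv2.imwrite('pics/c22.png',cv2.resize(im[170:270,185:485],(800,267),interpolation=cv2.INTER_CUBIC))
```

```text
red offset mm [35.2 -0.2] size [20.  2.] ang 89.5
blue offset mm [-38.5   1. ] size [22.  4.] ang 89.5
green offset mm [-1.1  0. ] size [30. 58.] ang 86.7
yellow offset mm [-1.3 -0.4] size [28. 55.] ang 88.5
white offset mm [-1.3 -0.5] size [34. 25.] ang 85.3
tape mean diff 3.8
box mean diff 3.8
pot mean diff 8.7
```

View pics/c22.png

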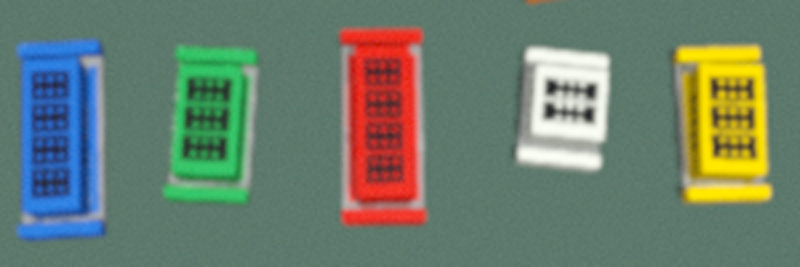

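The red and blue rows are false readings, because their contours caught only fragments. I'll redo those two over all the dark pixels.

Run:
```python
from h import *
im=cv2.imread('pics/top21.png');cam=bot.camera_params('top'); V=im.max(2)
for k,(x,y,a) in {'red':(.6236,.0046,.1),'blue':(.6157,.2494,2.5)}.items():
    q=proj(cam,[[x,y,.044]])[0].round().astype(int); w=np.zeros(V.shape,bool); w[q[1]-25:q[1]+26,q[0]-9:q[0]+10]=1
    for th in(110,130,150):
        p=np.argwhere(w&(V<th))[:,::-1].astype(np.float32)
        r=cv2.minAreaRect((cast(cam,p,.044)[:,:2]*1000).astype(np.float32)); print(k,th,len(p),np.round(np.array(r[0])-[x*1000,y*1000],1),np.round(r[1],0),round(r[2],1))
```

```text
red 110 49 [-1.3  0.2] [20. 75.] 89.5
red 130 114 [-2.2 -0.8] [22. 89.] 89.5
red 150 226 [-2.1 -0.6] [89. 24.] 0.6
blue 110 79 [-2.   0.8] [77. 22.] 2.1
blue 130 165 [-2.1  0.8] [89. 22.] 2.1
blue 150 342 [-1.2  0.9] [92. 25.] 2.4
```

All five offsets are within about 2 mm. Handing in.

```bash
python3 -c "
from station import bot
print(bot.hand_in())"
```

```text
the job is handed in; nothing more can be done
None
```

I took both stacks apart and set the yellow, white, green, red and blue units, in that order, onto the cradles of their own colour. Each was gripped across its width, lowered until the wrist force showed contact, and then released. The job was handed in at about 32.5 s with the gripper clear; no verdict was reported.

- **Position:** In the last top view, the lamp-field centres lay within about 2 mm of the measured cradle centres, along and across. The angles I could read agreed with the cradles to about 1°.
- **Failed check:** My first numeric pass for red and blue gave false offsets of 35 to 39 mm because the contours caught only fragments. Redone over all the dark pixels, both came out within about 2 mm, which agrees with the pictures.
- **Other objects:** The tape roll, tool pot and box look where they were in the final views. The pot's image patch changed a little more than the other two (mean difference 8.7 against 3.8). I put that down to the arm's shadow beside it, since the arm never came near it.

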